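# Set and lock the eccentric stops of a clamping jig

## Robot

A 7-joint arm with a two-finger parallel gripper is mounted at the origin on the work surface. World frame = base frame: x ahead of the robot, y to its left, z up, the work surface at z = 0. Lengths are in m, angles in rad, forces in N, time in s.
With the tool pointing down it reaches from about 0.35 to 0.9 m from the base axis. Payload 8.1 kg.
Tool frame: the origin (TCP) lies at the very end of the fingers, on their centre line; the grasp point (between the pads) lies 19 mm behind it (arm.tcp_to_grasp is the distance from the TCP to the grasp point, in m); z points along the fingers, y is the line along which they close (so a half turn about z gives the same grasp; the last joint's range is limited). The gripper opens to 92 mm and grips with 3 to 60 N. Pads are 19 mm wide; open, the fingers measure 130 mm over their backs; the gripper's body (75 mm by 190 mm) begins 47 mm behind the grasp point.
Start: joints at [1.225, 0.434, 0.025, 1.573, -0.012, 1.134, -0.075], TCP at [0.15, -0.607, 0.227] pointing down, gripper open.
Joint ranges: [-2.62, 2.62], [-0.44, 2.09], [-1.27, 1.32], [0.08, 2.57], [-1.32, 4.46], [0.12, 2], [-2.74, 2.74]. Speed limits (rad/s): [2.22, 2.22, 3.01, 3.01, 3.14, 3.14, 3.14].

## Interface

Orientations are given as a rotation vector (axis times angle).
In Python, from cell import arm gives the robot as it stands.
- The arm moves only by the shell command python3 nudge.py 'ROWS' [FORCE]. ROWS is a JSON list of rows, 1 to 10 of them, each of 5 numbers: dx, dy, dz in m, then a turn about the tool's z in rad, then the opening from 0.0 (shut) to 1.0 (fully open); each row shifts and turns the commanded pose from where the row before left it, along the tool's axes as they then stand; what a row does not reach is not made up. A row lasts 1/10 s, in which the tool goes at most 0.05 m and 0.15 rad, less where a joint would pass 70% of its speed; a pose out of reach is approached as far as the arm can. The fingers move at their own pace and stop on an object; FORCE is the grip in N (left out, the last holds). Time passes only in rows, so rows that do not move let the fingers close. It prints the time, the measured TCP pose, the force, the opening and the grip force at its end.
- arm.observe(): the state, without advancing time (a new reading comes with each control period).
- arm.get_image(name): name is "scene" or "top" or "wrist"; returns a dict with "image" (384x512x3 uint8, blue, green, red), "fx", "fy", "cx", "cy" (pixels), "cam_to_world" (4x4, takes a point from camera to world coordinates); the wrist camera has in their place "mount" (4x4, takes a point from camera to tool coordinates, whose origin is the TCP and whose axes are the flange's). Camera axes: x right, y down, z forward; pixel columns grow to the right and rows downward; lengths in m; the calibration is good to about 2 mm. A picture is of the moment at which its call begins: read the wrist's pose just before it. There is no depth.
- arm.sign_off(): hands the job in; it is judged then, once.
The state is a dict: "clock": time; "joints": joint angles; "dq": joint speeds; "joint_efforts": joint torques, N m; "position": TCP position; "ee_rot": TCP orientation; "force": force on the tool from outside, world axes, zero at the start; "ft_torque": the same for the moment, N m; "width": opening from 0.0 (shut) to 1.0 (fully open); "gripper_force": force on a finger pad.
Only numpy, scipy, OpenCV 4.12 (cv2) and the standard library are available. Lean on these libraries where they do the work, as an engineer would, in place of code of your own. Each camera call takes 0.05 s, during which the arm holds its last target. There are 200 camera calls.

## Task

Set and lock every eccentric stop on the bench (two or three): turn its wooden cam until the nose points squarely at the brass ridge on the base, lay the holding key over the square head with the handle on the rest beside the post so that the spindle cannot turn, and swing the locknut's lever clockwise until it is fully tight, with the nose still pointing at the ridge. Never run a locknut round on its spindle without the key on that spindle's head. When all are locked, lay the key back flat in its tray, and leave the other things on the bench as they are.

Things in the scene. Friction and masses are not known exactly. Their poses are not given: they have to be found in the camera images.
- key: holding key: flat steel open-ended spanner 14 mm thick, 0.4 kg. U jaw 63 mm wide, 39 mm between prongs; straight handle 22 mm wide. Origin: centre of the jaw gap, on the underside. +x runs along the handle to its end at 167 mm; the jaw opens to -x (prong tips at -24 mm, throat at +22 mm). Symmetric, either face may be up. Goes over a square head from straight above, along any flat
- key_grip (a point): middle of the key's handle at half thickness and centre of mass, 66 mm along +x from the key's origin: grip it here, across the 22 mm width
- tray: shallow fixed wooden tray, 270 mm (x) by 140 mm (y), rim 18 mm high, floor and walls 6 mm thick: home of the holding key, which starts in it, handle along the tray's +x. Origin: centre of its underside
- stop_a: eccentric stop (2 or 3 present; None if absent): heavy (4 kg) plate 225x110x20 mm. Origin: spindle axis at bench level. Mark: low radial brass ridge, x -77 to -55 mm. Key rest: steel block at x 105 to 135 mm, 60 mm wide, top 48 mm up, with a post to 74 mm on its -y side, inner face y = -14 mm. Key over the head, handle on the rest: the post, 3 mm off, stops it going clockwise
- cam_a (a joint): spindle of stop_a (pear-shaped beech cam, square head), rad: 0 = nose on the ridge, + anticlockwise seen from above. Starts 0.4 to 1.3 off, either way. Stiff (0.14 N m), stays put, takes the locknut round with it. Nose reaches 51 mm from the axis, disc radius 32 mm, top 48 mm up: the key lies on it. The key's play lets it turn about 0.1 clockwise
- head_a (a point): top centre of the square steel head of stop_a, on the axis: 36 mm across flats, from 48 to 76 mm above the bench, top 7 mm tapered. Turns with the cam; at cam 0 its axes are the base's and its flats face the base's x and y. Can be gripped from above across flats and turned
- nut_a (a joint): locknut of stop_a on its spindle, under the cam, rad: starts loose at 0 to 0.25, grows as its lever goes clockwise seen from above, jams on a solid end at 1.3. Stiff (0.28 N m): drags the spindle round unless the key holds it. With cam at 0 the lever points 150 degrees anticlockwise of the base's +x at value 0, 75.5 degrees when tight
- knob_a (a point): top centre of the upright round black knob on the locknut lever of stop_a: 20 mm diameter, 32 to 76 mm above the bench, 80 mm from the axis; grip or push it to swing the lever
- stop_b: eccentric stop (2 or 3 present; None if absent): heavy (4 kg) plate 225x110x20 mm. Origin: spindle axis at bench level. Mark: low radial brass ridge, x -77 to -55 mm. Key rest: steel block at x 105 to 135 mm, 60 mm wide, top 48 mm up, with a post to 74 mm on its -y side, inner face y = -14 mm. Key over the head, handle on the rest: the post, 3 mm off, stops it going clockwise
- cam_b (a joint): spindle of stop_b (pear-shaped beech cam, square head), rad: 0 = nose on the ridge, + anticlockwise seen from above. Starts 0.4 to 1.3 off, either way. Stiff (0.14 N m), stays put, takes the locknut round with it. Nose reaches 51 mm from the axis, disc radius 32 mm, top 48 mm up: the key lies on it. The key's play lets it turn about 0.1 clockwise
- head_b (a point): top centre of the square steel head of stop_b, on the axis: 36 mm across flats, from 48 to 76 mm above the bench, top 7 mm tapered. Turns with the cam; at cam 0 its axes are the base's and its flats face the base's x and y. Can be gripped from above across flats and turned
- nut_b (a joint): locknut of stop_b on its spindle, under the cam, rad: starts loose at 0 to 0.25, grows as its lever goes clockwise seen from above, jams on a solid end at 1.3. Stiff (0.28 N m): drags the spindle round unless the key holds it. With cam at 0 the lever points 150 degrees anticlockwise of the base's +x at value 0, 75.5 degrees when tight
- knob_b (a point): top centre of the upright round black knob on the locknut lever of stop_b: 20 mm diameter, 32 to 76 mm above the bench, 80 mm from the axis; grip or push it to swing the lever
- stop_c: eccentric stop (2 or 3 present; None if absent): heavy (4 kg) plate 225x110x20 mm. Origin: spindle axis at bench level. Mark: low radial brass ridge, x -77 to -55 mm. Key rest: steel block at x 105 to 135 mm, 60 mm wide, top 48 mm up, with a post to 74 mm on its -y side, inner face y = -14 mm. Key over the head, handle on the rest: the post, 3 mm off, stops it going clockwise
- cam_c (a joint): spindle of stop_c (pear-shaped beech cam, square head), rad: 0 = nose on the ridge, + anticlockwise seen from above. Starts 0.4 to 1.3 off, either way. Stiff (0.14 N m), stays put, takes the locknut round with it. Nose reaches 51 mm from the axis, disc radius 32 mm, top 48 mm up: the key lies on it. The key's play lets it turn about 0.1 clockwise
- head_c (a point): top centre of the square steel head of stop_c, on the axis: 36 mm across flats, from 48 to 76 mm above the bench, top 7 mm tapered. Turns with the cam; at cam 0 its axes are the base's and its flats face the base's x and y. Can be gripped from above across flats and turned
- nut_c (a joint): locknut of stop_c on its spindle, under the cam, rad: starts loose at 0 to 0.25, grows as its lever goes clockwise seen from above, jams on a solid end at 1.3. Stiff (0.28 N m): drags the spindle round unless the key holds it. With cam at 0 the lever points 150 degrees anticlockwise of the base's +x at value 0, 75.5 degrees when tight
- knob_c (a point): top centre of the upright round black knob on the locknut lever of stop_c: 20 mm diameter, 32 to 76 mm above the bench, 80 mm from the axis; grip or push it to swing the lever
- chisel: chisel with a wooden handle, a bystander to be left alone (not moved by more than 60 mm)
- plug1: upright dark wooden plug, 32 x 60 mm, a bystander to be left alone (not moved by more than 60 mm)
- plug2: upright dark wooden plug, 32 x 60 mm, a bystander to be left alone (not moved by more than 60 mm)
- offcut: wooden offcut, 200 x 50 x 20 mm, a bystander to be left alone (not moved by more than 60 mm)

How it is judged:
By the outcome, as a careful person would: the job done as asked, in the order asked, and still so for the second after the job is handed in, with the robot touching nothing.
Of stop_a, stop_b, stop_c only 2 to 3 are there at a start; the rules pass over those that are not, and their reading is None.
At some moment in a run one of key may be knocked a few centimetres aside while the robot is not near it.
It also fails if it takes over 210 s, if anything falls off the work surface, if the arm or the gripper's body presses on something with over 40 N, if the wrist force passes 120 N, or if a joint passes its speed limit or range.

## Working session

There is one attempt and no reset: what is moved stays moved. The work goes in short steps, Python scripts to look and compute and a shell command to move; the robot and the scene stay as the last step left them, time stands still between calls to the robot, and variables do not carry over. Pictures are saved under pics/ and viewed, at most 14 in all, crops included, and the job is handed in when it is done.

```bash
ls; mkdir -p pics
python3 - <<'E'
from cell import arm
import cv2,numpy as np
for n in("top","scene"):
    d=arm.get_image(n);cv2.imwrite(f"pics/{n}0.png",cv2.resize(d["image"],None,fx=1.5,fy=1.5,interpolation=cv2.INTER_CUBIC))
    print(n,d["fx"],d["fy"],d["cx"],d["cy"],np.round(d["cam_to_world"],4).tolist())
d=arm.get_image("wrist");print(np.round(d["mount"],4).tolist(),d["fx"])
o=arm.observe();print(o)
E
```

```text
cell.py
nudge.py
pics
top 415.67543794849877 415.67543794849877 258.8813183362774 198.59789542594112 [[-0.014, -0.9938, 0.1099, 0.4515], [-0.9999, 0.0149, 0.0076, 0.027], [-0.0092, -0.1098, -0.9939, 1.3849], [0.0, 0.0, 0.0, 1.0]]
scene 413.16026812398934 413.16026812398934 255.91593380042687 186.09448647135505 [[-0.512, 0.5716, -0.6412, 1.304], [0.8589, 0.3529, -0.3712, 0.4169], [0.0141, -0.7408, -0.6716, 0.8191], [0.0, 0.0, 0.0, 1.0]]
[[-0.0007, -0.9566, -0.2913, 0.0804], [1.0, -0.0003, -0.0015, -0.0002], [0.0013, -0.2913, 0.9566, -0.158], [0.0, 0.0, 0.0, 1.0]] 312.6690812719718
{'clock': 0.15, 'joints': array([ 1.22541033,  0.43507113,  0.02497867,  1.57384153, -0.01160098,
        1.13400476, -0.0750872 ]), 'dq': array([ 0.00053271, -0.00182334,  0.00071082, -0.00240566,  0.00018311,
        0.00051222,  0.00049525]), 'joint_efforts': array([ 2.37277687e-03, -6.68259931e+01,  9.85757522e-01, -3.14692211e+01,
       -6.05323585e-02,  3.93455406e-02,  6.94237610e-05]), 'position': array([ 0.15012022, -0.6063245 ,  0.22613822]), 'ee_rot': array([-3.11734045e+00, -3.80198420e-01,  3.93893789e-04]), 'force': array([-0.54426982, -0.11672513, -0.02366368]), 'ft_torque': array([ 0.01665859,  0.0499732 , -0.01074099]), 'gripper_force': 0.0, 'width': 1.0024913720267379}
```

View pics/top0.png

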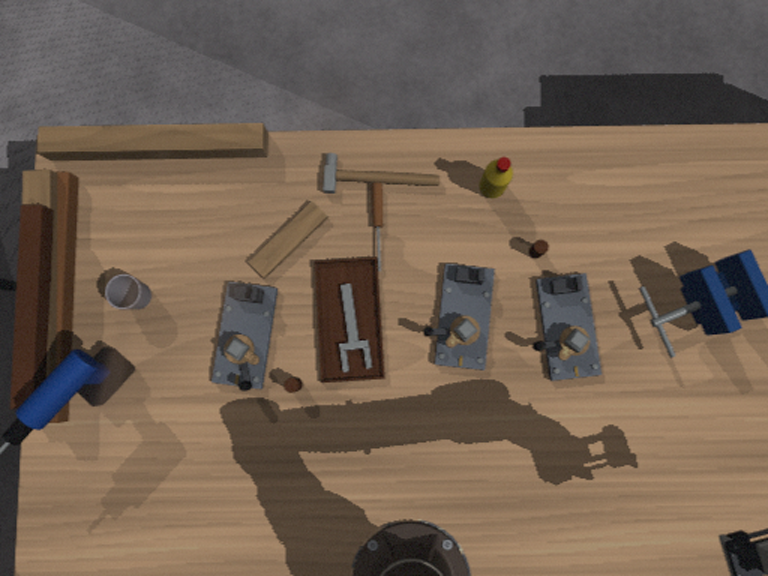

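View pics/scene0.png

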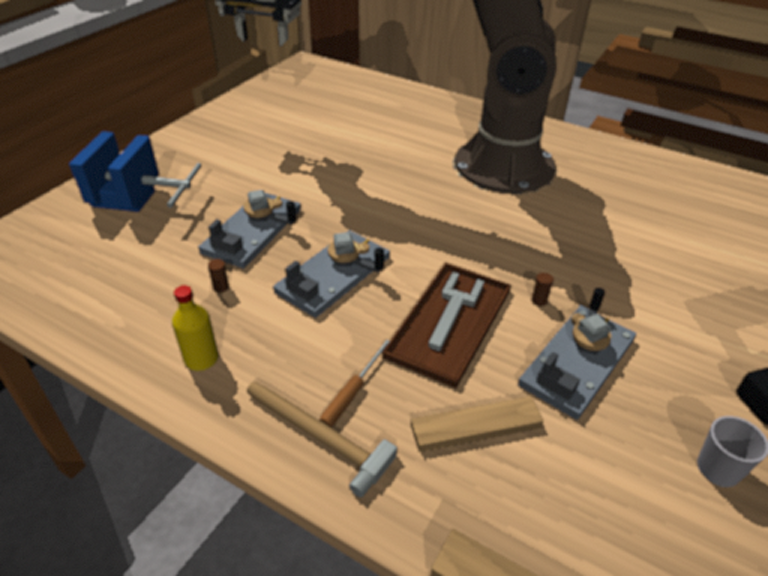

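The top view shows three stops, with heads near view pixels (240,346), (467,330) and (574,343). The key is in the tray at (350,330) with its jaw towards the robot, and the rests are on the far side. Next I'll write the helpers and get rough positions.

```bash
cat > h.py <<'E'
from cell import arm
import cv2,numpy as np
from scipy.spatial.transform import Rotation as Ro
def cast(d,uv,z,T=None):
    T=d["cam_to_world"] if T is None else T
    uv=np.atleast_2d(uv).astype(float)
    r=np.c_[(uv[:,0]-d["cx"])/d["fx"],(uv[:,1]-d["cy"])/d["fy"],np.ones(len(uv))]@T[:3,:3].T
    return (T[:3,3]+r*((z-T[2,3])/r[:,2])[:,None])[:,:2]
def tool():
    o=arm.observe();R=Ro.from_rotvec(o["ee_rot"]).as_matrix();T=np.eye(4);T[:3,:3]=R;T[:3,3]=o["position"];return T
def wrist():
    T=tool();d=arm.get_image("wrist");d["cam_to_world"]=T@d["mount"];return d
def go(x,y,z,yaw=None):
    "yaw = world angle of tool x. prints turn to do first, then the shift in the axes after the turn"
    T=tool();R=T[:3,:3];y0=np.arctan2(R[1,0],R[0,0]);t=0
    if yaw is not None:
        t=-((yaw-y0+np.pi/2)%np.pi-np.pi/2)   # half turn equivalent
    R2=R@Ro.from_rotvec([0,0,t]).as_matrix()
    o=arm.observe()
    print("yaw now %.3f turn %.3f"%(y0,t),"shift",np.round(R2.T@(np.array([x,y,z])-T[:3,3]),4),"j7 %.2f pos"%o["joints"][6],np.round(o["position"],4),"tiltz",np.round(R[:,2],3),"clk %.1f"%o["clock"])
E
python3 - <<'E'
from h import *
d=arm.get_image("top")
for n,p,z in(("L",(240,343),.076),("M",(467,327),.076),("R",(575,340),.076),("key",(349,318),.02),("jaw",(353,350),.02),("tray",(349,320),.01),("visehandle",(655,320),.06)):
    print(n,cast(d,np.array(p)/1.5,z).round(3))
go(.45,-.29,.25,0)
E
```

```text
L [[0.506 0.35 ]]
M [[ 0.532 -0.127]]
R [[ 0.502 -0.352]]
key [[0.559 0.124]]
jaw [[0.489 0.116]]
tray [[0.556 0.125]]
visehandle [[ 0.542 -0.528]]
yaw now 0.243 turn 0.243 shift [ 0.2998 -0.3164 -0.0236] j7 -0.08 pos [ 0.1502 -0.6064  0.2263] tiltz [-0.     0.001 -1.   ] clk 0.2
```

```bash
python3 nudge.py '[[0,0,0,0.122,1],[0,0,0,0.121,1]]'; python3 nudge.py '[[0.038,-0.0256,0,0,1],[0.038,-0.0256,0,0,1],[0.038,-0.0256,0,0,1],[0.038,-0.0256,0,0,1],[0.038,-0.0256,0,0,1],[0.038,-0.0256,0,0,1],[0.038,-0.0256,0,0,1],[0.038,-0.0256,0,0,1],[0.038,-0.0256,0,0,1],[0.038,-0.0256,0,0,1]]'; python3 nudge.py '[[0,0,0.02,0,1],[0,0,0.026,0,1],[0,0,0,0,1],[0,0,0,0,1]]'
python3 - <<'E'
from h import *
d=wrist();print(np.round(d["cam_to_world"],3).tolist());np.save("wR.npy",d,allow_pickle=True)
cv2.imwrite("pics/wR.png",cv2.resize(d["image"],None,fx=1.5,fy=1.5,interpolation=cv2.INTER_CUBIC));go(.53,-.35,.18,0)
E
```

```text
clock: 0.4
position: [0.1501, -0.6066, 0.2265]
ee_rot: [-3.141, 0.008, 0.0]
force: [-0.8, -0.2, -0.6]
width: 1.002
gripper_force: 0.0
clock: 1.4
position: [0.5316, -0.3495, 0.2267]
ee_rot: [3.142, -0.001, -0.0]
force: [0.6, -1.5, -0.0]
width: 1.001
gripper_force: 0.0
clock: 1.8
position: [0.5299, -0.3509, 0.1808]
ee_rot: [-3.141, 0.001, 0.002]
force: [0.5, 0.2, -0.2]
width: 1.0
gripper_force: 0.0
[[-0.001, -0.956, -0.293, 0.61], [-1.0, 0.001, 0.002, -0.351], [-0.002, 0.293, -0.956, 0.339], [0.0, 0.0, 0.0, 1.0]]
yaw now -0.001 turn -0.001 shift [-0.0004 -0.0013  0.0017] j7 -1.09 pos [ 0.5304 -0.3513  0.1817] tiltz [ 0.001 -0.    -1.   ] clk 1.9
```

View pics/wR.png

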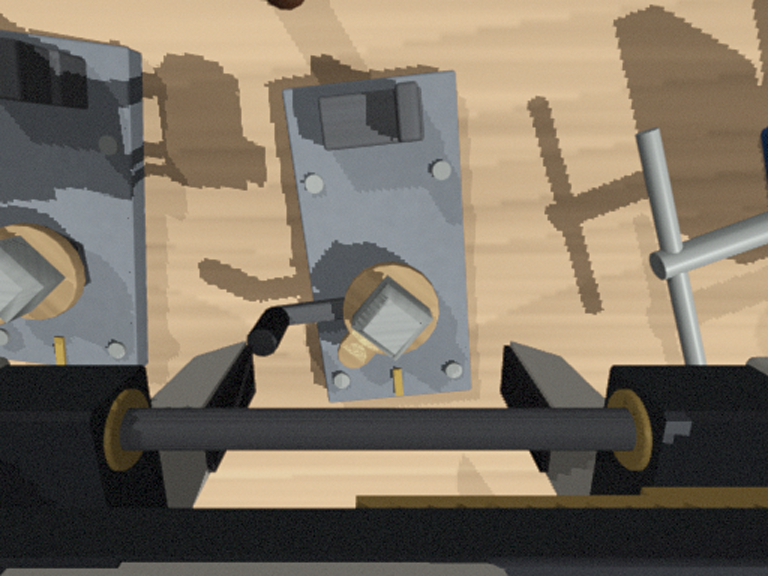

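The wrist view over R is clear: head top near (393,317), cam nose (352,355), ridge (398,382), knob (265,335). Next I'll image M, the tray and L from the same height.

```bash
cat >> h.py <<'E'
def snap(n):
    d=wrist();np.save(f"w{n}.npy",d,allow_pickle=True);return d
E
python3 nudge.py '[[0.006,-0.045,0,0,1],[0.006,-0.045,0,0,1],[0.006,-0.045,0,0,1],[0.006,-0.045,0,0,1],[0.006,-0.045,0,0,1],[0,0,0,0,1],[0,0,0,0,1]]' |sed -n 2p; python3 -c "from h import *;snap('M')"
python3 nudge.py '[[0.004,-0.05,0,0,1],[0.004,-0.05,0,0,1],[0.004,-0.05,0,0,1],[0.004,-0.05,0,0,1],[0.004,-0.05,0,0,1],[0,0,0,0,1],[0,0,0,0,1]]' |sed -n 2p; python3 -c "from h import *;snap('K')"
python3 nudge.py '[[-0.01,-0.045,0,0,1],[-0.01,-0.045,0,0,1],[-0.01,-0.045,0,0,1],[-0.01,-0.045,0,0,1],[-0.01,-0.045,0,0,1],[0,0,0,0,1],[0,0,0,0,1]]' |sed -n 2p
python3 - <<'E'
from h import *
snap('L')
t=[cv2.resize(np.load(f"w{n}.npy",allow_pickle=True).item()["image"],(400,300)) for n in "MKLR"]
cv2.imwrite("pics/all.png",np.vstack([np.hstack(t[:2]),np.hstack(t[2:])]))
E
```

```text
position: [0.5614, -0.1249, 0.1824]
position: [0.581, 0.123, 0.1811]
position: [0.5314, 0.347, 0.1807]
```

View pics/all.png

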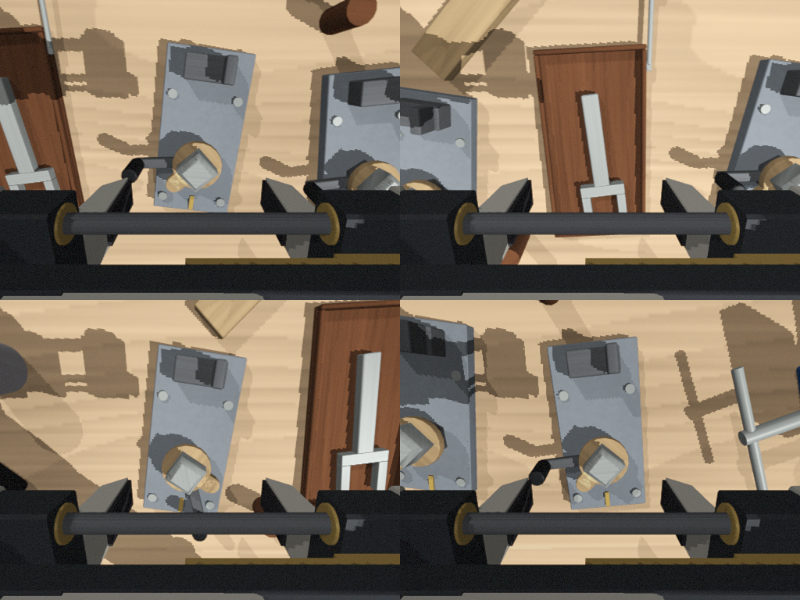

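Run:
```python
from h import *
d=np.load("wR.npy",allow_pickle=True).item();im=d["image"]
for n,p in dict(plate=(400,230),shadow=(340,250),headtop=(393,315),headside=(420,330),headsideL=(365,335),disc=(385,270),nose=(350,360),ridge=(398,382),knobtop=(265,345),knob=(272,320),lever=(310,308),bolt=(441,170),rest=(350,120),post=(410,110),table=(550,400),edgeL=(287,120),ridgeL=(300,285)).items():
    print(n,im[int(p[1]/1.5),int(p[0]/1.5)])
```

```text
plate [156 150 142]
shadow [92 88 85]
headtop [173 176 171]
headside [151 153 149]
headsideL [110 114 109]
disc [124 165 193]
nose [116 157 182]
ridge [ 92 166 193]
knobtop [42 41 39]
knob [20 14 17]
lever [100  98  95]
bolt [164 167 161]
rest [101 100  95]
post [102 101  98]
table [ 93  99 100]
edgeL [113 108 103]
ridgeL [ 89 115 135]
```

```bash
cat > meas.py <<'E'
from h import *
def meas(d,h0,show=None):
    "d image with cam_to_world, h0 rough axis (x,y)"
    im=d["image"].astype(int);B,G,R=im[...,0],im[...,1],im[...,2]
    v,u=np.mgrid[0:384,0:512];uv=np.c_[u.ravel(),v.ravel()]
    P=lambda z:cast(d,uv,z).reshape(384,512,2)
    h0=np.array(h0);ok=(v<240)
    p20,p48,p76=P(.02),P(.048),P(.076)
    # head top
    m=(np.linalg.norm(p76-h0,axis=2)<.032)&(G>158)&(abs(B-R)<9)&(G>B)&ok
    n,l,st,c=cv2.connectedComponentsWithStats(m.astype(np.uint8));k=1+st[1:,4].argmax()
    hp=p76[l==k];r=cv2.minAreaRect((hp*1e3).astype(np.float32));ax=np.array(r[0])/1e3
    hb=np.deg2rad(r[2])
    out=dict(head=ax.round(4),headsize=np.round(r[1],1),headang=round(hb,3))
    # plate edges
    m=(R-B<12)&ok&(np.linalg.norm(p20-h0-[.03,0],axis=2)<.16)
    L=[];
    for s in(-1,1):
        pts=[]
        for row in range(384):
            # walk out from the axis column
            cols=np.where(ok[row]&(abs(p20[row,:,0]-h0[0]-.06)<.045))[0]
            if len(cols)==0:continue
            yy=p20[row,:,1]-h0[1];sel=m[row]&(s*yy>.02)&(s*yy<.085)
            if sel.sum()<3:continue
            # first table pixel outward
            c=np.where(~m[row]&(s*yy>.03)&(s*yy<.09))[0]
            if len(c)==0:continue
            j=c[np.abs(yy[c]).argmin()];pts.append(p20[row,j])
        pts=np.array(pts,np.float32);f=cv2.fitLine(pts*1e3,cv2.DIST_HUBER,0,.01,.01).ravel()
        f[2:]/=1e3;f[:2]*=np.sign(f[0]);L.append((np.arctan2(f[1],f[0]),f[2:],len(pts)))
    out["edge yaws"]=[(round(float(a),3),k) for a,_,k in L]
    yaw=(L[0][0]+L[1][0])/2;nrm=np.array([-np.sin(yaw),np.cos(yaw)])
    off=[float((q-ax)@nrm) for _,q,_ in L];out["edge off"]=np.round(off,4)
    # ridge and nose
    m=(R-B>85)&ok;w=np.linalg.norm(p20-h0,axis=2);m&=(w>.05)&(w<.09)
    if m.sum()>5: q=p20[m].mean(0)-ax;out["ridge yaw"]=round(float(np.arctan2(-q[1],-q[0])),3);out["ridge r"]=round(float(np.hypot(*q)),4)
    m=(R-B>35)&ok;w=np.linalg.norm(p48-ax,axis=2);m&=(w>.040)&(w<.056)
    n,l,st,c=cv2.connectedComponentsWithStats(m.astype(np.uint8))
    out["nose"]=[]
    for k in range(1,n):
        if st[k,4]>8:
            q=p48[l==k].mean(0)-ax;out["nose"].append((round(float(np.arctan2(q[1],q[0])),3),int(st[k,4])))
    # knob top
    m=(R<52)&ok;w=np.linalg.norm(p76-ax,axis=2);m&=(w>.055)&(w<.1)
    if m.sum()>20:
        q=p76[m].mean(0)-ax;out["knob"]=(round(float(np.arctan2(q[1],q[0])),3),round(float(np.hypot(*q)),4),int(m.sum()))
    return out
E
python3 - <<'E'
from meas import *
for n,h in(("R",(.502,-.352)),("M",(.532,-.127)),("L",(.506,.35))):
    print(n,meas(np.load(f"w{n}.npy",allow_pickle=True).item(),h))
E
```

```text
R {'head': array([ 0.5068, -0.3609]), 'headsize': array([27.9, 29.5]), 'headang': np.float64(0.913), 'edge yaws': [(0.101, 88), (0.102, 88)], 'edge off': array([-0.0524,  0.0576]), 'nose': [(-1.458, 325), (1.399, 9), (1.824, 27), (2.339, 123)], 'knob': (1.657, 0.0656, 715)}
M {'head': array([ 0.5322, -0.1273]), 'headsize': array([28.2, 30.9]), 'headang': np.float64(0.749), 'edge yaws': [(-0.123, 88), (-0.126, 88)], 'edge off': array([-0.0519,  0.0578]), 'nose': [(-1.659, 393), (2.14, 126)], 'knob': (1.528, 0.0625, 654)}
L {'head': array([0.5  , 0.358]), 'headsize': array([28.4, 31.8]), 'headang': np.float64(0.965), 'edge yaws': [(-0.147, 90), (-0.148, 90)], 'edge off': array([-0.0518,  0.058 ]), 'nose': [(-1.666, 337), (1.431, 54), (-2.14, 52)], 'knob': (-2.453, 0.0127, 123)}
```

```bash
sed -i 's/ok=(v<240)/ok=(v<266)/' meas.py
cat >> meas.py <<'E'
def disc(d,ax):
    im=d["image"].astype(int);m=((im[...,2]-im[...,0]>35)*255).astype(np.uint8);m[266:]=0
    v,u=np.mgrid[0:384,0:512];p=cast(d,np.c_[u.ravel(),v.ravel()],.048).reshape(384,512,2)
    w=np.linalg.norm(p-ax,axis=2);m[w>.046]=0
    cs,_=cv2.findContours(m,cv2.RETR_EXTERNAL,cv2.CHAIN_APPROX_NONE);c=np.vstack(cs)[:,0]
    q=p[c[:,1],c[:,0]]
    from scipy.optimize import least_squares
    r=least_squares(lambda x:np.hypot(*(q-x).T)-.032,ax,loss="soft_l1",f_scale=.001)
    return r.x.round(4),int((abs(r.fun)<.0015).sum()),len(q)
E
python3 - <<'E'
from meas import *
for n,h in(("R",(.5068,-.358)),("M",(.5322,-.1243)),("L",(.5,.361))):
    d=np.load(f"w{n}.npy",allow_pickle=True).item()
    print(n,meas(d,h));print(disc(d,np.array(h)))
E
```

```text
R {'head': array([ 0.5068, -0.3609]), 'headsize': array([27.9, 29.5]), 'headang': np.float64(0.913), 'edge yaws': [(0.102, 90), (0.103, 90)], 'edge off': array([-0.0525,  0.0575]), 'ridge yaw': 0.063, 'ridge r': 0.0679, 'nose': [(-1.458, 325), (1.399, 9), (1.824, 27), (2.41, 198), (-3.088, 69)], 'knob': (2.452, 0.0255, 1337)}
(array([ 0.5057, -0.3576]), 113, 311)
M {'head': array([ 0.5323, -0.1273]), 'headsize': array([28.2, 31. ]), 'headang': np.float64(0.74), 'edge yaws': [(-0.123, 88), (-0.126, 88)], 'edge off': array([-0.052 ,  0.0578]), 'ridge yaw': -0.167, 'ridge r': 0.0673, 'nose': [(-1.689, 413), (1.287, 9), (2.227, 212), (2.933, 65)], 'knob': (2.138, 0.0284, 1442)}
(array([ 0.5314, -0.1232]), 114, 308)
L {'head': array([0.4994, 0.3585]), 'headsize': array([28.3, 33.4]), 'headang': np.float64(0.961), 'edge yaws': [(-0.147, 89), (-0.149, 89)], 'edge off': array([-0.0522,  0.0576]), 'nose': [(1.434, 65), (-1.708, 347), (-2.244, 128), (2.934, 60)], 'knob': (2.545, 0.0299, 890)}
(array([0.4979, 0.3601]), 115, 301)
```

```bash
python3 -c "
from h import *
go(.498,.360,.12,.93)"
```

```text
yaw now -0.004 turn -0.934 shift [-0.0087 -0.0359  0.0606] j7 -2.33 pos [0.532  0.3456 0.1807] tiltz [ 0.001 -0.002 -1.   ] clk 4.1
```

```bash
python3 nudge.py '[[0,0,0,-0.134,0.6],[0,0,0,-0.134,0.6],[0,0,0,-0.134,0.6],[0,0,0,-0.133,0.6],[0,0,0,-0.133,0.6],[0,0,0,-0.133,0.6],[0,0,0,-0.133,0.6]]' >/dev/null; python3 nudge.py '[[-0.0087,-0.0359,0,0,0.6],[0,0,0.03,0,0.6],[0,0,0.03,0,0.6],[0,0,0,0,0.6],[0,0,0,0,0.6]]'; python3 -c "
from h import *
go(.498,.360,.054,.93)"
```

```text
clock: 5.3
position: [0.4978, 0.3604, 0.121]
ee_rot: [2.807, 1.409, -0.001]
force: [-1.6, 0.6, -0.1]
width: 0.599
gripper_force: 0.0
yaw now 0.930 turn 0.000 shift [-0.0001  0.0004  0.067 ] j7 -1.59 pos [0.4978 0.3604 0.121 ] tiltz [-0.    -0.002 -1.   ] clk 5.3
```

```bash
python3 nudge.py '[[0,0,0.033,0,0.6],[0,0,0.034,0,0.6],[0,0,0,0,0.6],[0,0,0,0,0.3],[0,0,0,0,0.3],[0,0,0,0,0.3],[0,0,0,0,0.3]]' 25; python3 -c "
from h import *
go(.498,.360,.054,-.1475+.04)"
```

```text
clock: 6.0
position: [0.4982, 0.3633, 0.056]
ee_rot: [2.806, 1.413, 0.006]
force: [0.6, -1.7, 8.1]
width: 0.388
gripper_force: 24.9
yaw now 0.933 turn 1.041 shift [0.0002 0.0033 0.0019] j7 -1.63 pos [0.4982 0.3633 0.056 ] tiltz [ 0.004  0.002 -1.   ] clk 6.0
```

```bash
python3 nudge.py '[[0,-0.002,-0.002,0,0.3],[0,0,0,0.13,0.3],[0,0,0,0.13,0.3],[0,0,0,0.13,0.3],[0,0,0,0.13,0.3],[0,0,0,0.13,0.3],[0,0,0,0.13,0.3],[0,0,0,0.13,0.3],[0,0,0,0.13,0.3],[0,0,0,0,0.3]]'; python3 nudge.py '[[0,0,0,0,0.3],[0,0,0,0,0.3]]'; python3 -c "
from h import *
go(.498,.360,.054,-.1475+.04)"
```

```text
clock: 7.0
position: [0.4987, 0.3606, 0.0561]
ee_rot: [3.134, -0.18, 0.008]
force: [12.3, -7.4, -9.1]
width: 0.389
gripper_force: 24.9
clock: 7.2
position: [0.4987, 0.3606, 0.0561]
ee_rot: [3.134, -0.173, 0.007]
force: [12.0, -7.3, -7.9]
width: 0.392
gripper_force: 24.9
yaw now -0.110 turn -0.003 shift [-0.0006  0.0007  0.0021] j7 -2.48 pos [0.4987 0.3606 0.0561] tiltz [ 0.004 -0.003 -1.   ] clk 7.2
```

```bash
python3 nudge.py '[[0,0,0,0,0.6],[0,0,0,0,0.6],[0,0,-0.037,0,0.6],[0,0,-0.037,0,0.6],[0,0,0,0.127,0.6],[0,0,0,0.127,0.6],[0,0,0,0.127,0.6],[0,0,0,0.127,0.6],[0,0,0,0.126,0.6],[0,0,0,0.126,0.6]]'; python3 -c "
from h import *
snap('L2')
go(.5314,-.1232,.12,-.86)"
```

```text
clock: 8.2
position: [0.4942, 0.365, 0.1305]
ee_rot: [-2.854, 1.307, 0.002]
force: [0.6, -1.2, -3.0]
width: 0.599
gripper_force: 0.0
yaw now -0.866 turn -0.006 shift [0.3941 0.2911 0.0105] j7 -2.74 pos [0.4949 0.3653 0.1311] tiltz [ 0.003  0.001 -1.   ] clk 8.2
```

```bash
python3 nudge.py '[[0.0394,0.0291,0,0,0.6],[0.0394,0.0291,0,0,0.6],[0.0394,0.0291,0,0,0.6],[0.0394,0.0291,0,0,0.6],[0.0394,0.0291,0,0,0.6],[0.0394,0.0291,0,0,0.6],[0.0394,0.0291,0,0,0.6],[0.0394,0.0291,0,0,0.6],[0.0394,0.0291,0,0,0.6],[0.0394,0.0291,0,0,0.6]]' >/dev/null; python3 nudge.py '[[0,0,0.01,0,0.6],[0,0,0,0,0.6]]';python3 -c "
from h import *
go(.5314,-.1232,.055,-.86)"
```

```text
clock: 9.45
position: [0.5329, -0.1251, 0.1189]
ee_rot: [2.858, -1.303, -0.003]
force: [0.1, 1.2, -0.8]
width: 0.603
gripper_force: 0.0
yaw now -0.855 turn 0.005 shift [-0.0023 -0.0002  0.064 ] j7 -1.88 pos [ 0.5329 -0.1251  0.1189] tiltz [-0.002  0.    -1.   ] clk 9.4
```

```bash
python3 nudge.py '[[-0.0023,0,0.031,0,0.6],[0,0,0.032,0,0.6],[0,0,0,0,0.6],[0,0,0,0,0.3],[0,0,0,0,0.3],[0,0,0,0,0.3],[0,0,0,0,0.3]]' 25; python3 nudge.py '[[0,0,0,-0.129,0.3],[0,0,0,-0.129,0.3],[0,0,0,-0.129,0.3],[0,0,0,-0.129,0.3],[0,0,0,-0.129,0.3],[0,0,0,-0.129,0.3],[0,0,0,0,0.3],[0,0,0,0,0.3]]'; python3 -c "
from h import *
go(.5314,-.1232,.055,-.084)"
```

```text
clock: 10.15
position: [0.5303, -0.1247, 0.058]
ee_rot: [2.855, -1.304, -0.002]
force: [-8.1, -5.9, 5.8]
width: 0.39
gripper_force: 25.0
clock: 10.95
position: [0.5302, -0.1249, 0.058]
ee_rot: [3.136, -0.129, -0.004]
force: [-8.0, -5.7, 4.9]
width: 0.391
gripper_force: 24.9
yaw now -0.082 turn 0.002 shift [ 0.001  -0.0018  0.0029] j7 -1.21 pos [ 0.5302 -0.1249  0.058 ] tiltz [-0.003 -0.002 -1.   ] clk 10.9
```

```bash
python3 nudge.py '[[0,0,0,0,0.6],[0,0,0,0,0.6],[0,0,-0.032,0,0.6],[0,0,-0.032,0,0.6],[0,0,0,0.12,0.6],[0,0,0,0.12,0.6],[0,0,0,0.12,0.6],[0,0,0,0.12,0.6],[0,0,0,0.12,0.6]]' |head -2; python3 -c "
from h import *
go(.5055,-.3580,.12,-.68)"
```

```text
clock: 11.85
position: [0.5328, -0.1224, 0.1215]
yaw now -0.685 turn -0.005 shift [0.127  0.2004 0.0016] j7 -1.76 pos [ 0.5328 -0.1224  0.1215] tiltz [ 0.001 -0.001 -1.   ] clk 11.8
```

```bash
python3 nudge.py '[[0.0254,0.04,0,0,0.6],[0.0254,0.04,0,0,0.6],[0.0254,0.04,0,0,0.6],[0.0254,0.04,0,0,0.6],[0.0254,0.04,0,0,0.6],[0,0,0,0,0.6]]' |head -2;python3 -c "
from h import *
go(.5055,-.3580,.057,-.68)"
```

```text
clock: 12.45
position: [0.5022, -0.3666, 0.1225]
yaw now -0.690 turn -0.010 shift [-0.0031 -0.0092  0.0654] j7 -1.36 pos [ 0.5022 -0.3666  0.1225] tiltz [-0.    -0.007 -1.   ] clk 12.4
```

```bash
python3 nudge.py '[[0,0,0,0,0.6],[0,0,0,0,0.6]]' |head -2;python3 -c "
from h import *
go(.5055,-.3580,.057,-.68)"
```

```text
clock: 12.65
position: [0.5056, -0.3567, 0.121]
yaw now -0.679 turn 0.001 shift [0.0008 0.0011 0.064 ] j7 -1.36 pos [ 0.5056 -0.3567  0.121 ] tiltz [-0.  0. -1.] clk 12.7
```

Settled. Descend, grip and turn to 0.142 (total −0.821).

```bash
python3 nudge.py '[[0,0,0.032,0,0.6],[0,0,0.032,0,0.6],[0,0,0,0,0.6],[0,0,0,0,0.3],[0,0,0,0,0.3],[0,0,0,0,0.3],[0,0,0,0,0.3]]' 25; python3 nudge.py '[[0,0,0,-0.137,0.3],[0,0,0,-0.137,0.3],[0,0,0,-0.137,0.3],[0,0,0,-0.137,0.3],[0,0,0,-0.137,0.3],[0,0,0,-0.136,0.3],[0,0,0,0,0.3],[0,0,0,0,0.3]]'; python3 -c "
from h import *
go(.5055,-.3580,.057,.142)"; python3 nudge.py '[[0,0,0,0,0.6],[0,0,0,0,0.6],[0,0,-0.035,0,0.6],[0,0,-0.035,0,0.6],[0,0,-0.035,0,0.6],[0.025,0,-0.02,0,0.6],[0,0,0,0,0.6],[0,0,0,0,0.6]]'|head -2
python3 - <<'E'
from meas import *
d=snap("R2");print(meas(d,(.5055,-.358)),disc(d,np.array((.5055,-.358))))
E
```

```text
clock: 13.35
position: [0.505, -0.3596, 0.0586]
ee_rot: [2.958, -1.049, 0.003]
force: [-3.0, -2.0, 7.3]
width: 0.384
gripper_force: 25.0
clock: 14.15
position: [0.5051, -0.3593, 0.0586]
ee_rot: [3.132, 0.217, 0.001]
force: [-1.7, -0.8, 9.3]
width: 0.387
gripper_force: 25.0
yaw now 0.138 turn -0.004 shift [ 0.0006 -0.0013  0.0016] j7 -0.66 pos [ 0.5051 -0.3593  0.0586] tiltz [ 0.001 -0.002 -1.   ] clk 14.2
clock: 14.95
position: [0.53, -0.354, 0.1818]
{'head': array([ 0.5068, -0.3609]), 'headsize': array([30. , 29.3]), 'headang': np.float64(0.14), 'edge yaws': [(0.087, 162), (0.097, 162)], 'edge off': array([-0.0511,  0.0584]), 'ridge yaw': 0.061, 'ridge r': 0.0723, 'nose': [(-1.439, 364), (1.658, 48), (-3.072, 190)], 'knob': (-3.072, 0.0366, 993)} (array([ 0.5049, -0.3585]), 101, 316)
```

```bash
python3 -c "
from h import *
go(.61,.12,.18,.1)"
```

```text
yaw now 0.140 turn 0.040 shift [ 0.1281 -0.4638  0.0007] j7 -0.74 pos [ 0.5289 -0.3542  0.1811] tiltz [-0.002 -0.    -1.   ] clk 15.0
```

```bash
python3 nudge.py '[[0,0,0,0.04,0.6],[0.0128,-0.0464,0,0,0.6],[0.0128,-0.0464,0,0,0.6],[0.0128,-0.0464,0,0,0.6],[0.0128,-0.0464,0,0,0.6],[0.0128,-0.0464,0,0,0.6],[0.0128,-0.0464,0,0,0.6],[0.0128,-0.0464,0,0,0.6],[0.0128,-0.0464,0,0,0.6],[0.0128,-0.0464,0,0,0.6]]'|head -2; python3 nudge.py '[[0.0128,-0.0464,0,0,0.6],[0,0,0,0,0.6],[0,0,0,0,0.6],[0,0,0,0,0.6]]'|head -2
cat > key.py <<'E'
from h import *
def key(d,zt,near=None):
    "key by grey mask on plane of its top: handle line (end -> jaw) and outline"
    im=d["image"].astype(int);B,G,R=im[...,0],im[...,1],im[...,2]
    m=((abs(B-R)<18)&(G>120)).astype(np.uint8);m[262:]=0
    m=cv2.morphologyEx(m,cv2.MORPH_OPEN,np.ones((3,3)))
    v,u=np.mgrid[0:384,0:512];p=cast(d,np.c_[u.ravel(),v.ravel()],zt).reshape(384,512,2)
    if near is not None:m[np.linalg.norm(p-near,axis=2)>.13]=0
    n,l,st,c=cv2.connectedComponentsWithStats(m)
    for k in range(1,n):
        if st[k,4]<300:continue
        q=p[l==k]
        (cx,cy),(a,b),_=r=cv2.minAreaRect((q*1e3).astype(np.float32))
        f=cv2.fitLine((q*1e3).astype(np.float32),cv2.DIST_L1,0,.01,.01).ravel()
        t=f[:2]*np.sign(f[0]);s=q@t
        ws=[]
        for lo in np.arange(s.min(),s.max(),.01):
            e=q[(s>=lo)&(s<lo+.01)];
            if len(e):w=e@[-t[1],t[0]];ws.append((round(float(w.max()-w.min())*1e3),np.round((w.max()+w.min())/2*np.array([-t[1],t[0]])+(lo+.005)*t,4).tolist()))
        print("area",st[k,4],"rect",np.round((cx,cy,a,b),1),"yaw %.3f"%np.arctan2(t[1],t[0]),"far end",(q[s.argmax()]).round(4),"near",(q[s.argmin()]).round(4))
        for w in ws:print(w)
E
python3 - <<'E'
from key import *
d=snap("K1");key(d,.020,np.array((.56,.125)))
E
```

```text
clock: 16.0
position: [0.6014, 0.0734, 0.1802]
clock: 16.4
position: [0.6099, 0.1176, 0.1805]
area 2282 rect [574.7 125.3 130.1  21.6] yaw 0.133 far end [0.638  0.1429] near [0.5115 0.1068]
(21, [0.5151, 0.1175])
(21, [0.525, 0.1188])
(21, [0.5349, 0.1204])
(21, [0.5448, 0.1216])
(21, [0.5547, 0.1227])
(21, [0.5647, 0.1237])
(21, [0.5745, 0.1256])
(21, [0.5845, 0.1267])
(22, [0.5944, 0.1279])
(21, [0.6043, 0.1295])
(21, [0.6142, 0.1306])
(22, [0.6241, 0.1319])
(21, [0.634, 0.1334])
(4, [0.643, 0.1415])
area 794 rect [523.6 196.6  31.1  55.1] yaw -0.734 far end [0.5448 0.1745] near [0.501  0.2148]
(19, [0.5053, 0.2121])
(29, [0.5101, 0.2024])
(32, [0.5179, 0.1962])
(27, [0.5267, 0.191])
(18, [0.5341, 0.1842])
(10, [0.5414, 0.1774])
area 778 rect [539.8  23.6  52.6  31.5] yaw 0.942 far end [0.5557 0.0489] near [0.5216 0.0022]
(19, [0.5254, 0.0056])
(29, [0.5281, 0.016])
(32, [0.5346, 0.0237])
(26, [0.5419, 0.0307])
(18, [0.5478, 0.0388])
(9, [0.5539, 0.0467])
```

```bash
python3 -c "
from h import *
go(.539,.1208,.06,.133)"
```

```text
yaw now 0.097 turn -0.036 shift [-0.0698 -0.0131  0.121 ] j7 -1.60 pos [0.6102 0.1174 0.1808] tiltz [-0.002 -0.002 -1.   ] clk 16.4
```

```bash
python3 nudge.py '[[0,0,0,-0.036,0.5],[-0.035,-0.0065,0,0,0.5],[-0.0348,-0.0065,0,0,0.5],[0,0,0.04,0,0.5],[0,0,0.04,0,0.5],[0,0,0.04,0,0.5],[0,0,0,0,0.5],[0,0,0,0,0.5],[0,0,0,0,0.5]]'|head -2; python3 -c "
from h import *
go(.539,.1208,.010,.133)"
```

```text
clock: 17.35
position: [0.5411, 0.1226, 0.0635]
yaw now 0.135 turn 0.002 shift [-0.0025  0.0015  0.0535] j7 -1.57 pos [0.5411 0.1226 0.0635] tiltz [ 0.002 -0.    -1.   ] clk 17.4
```

```bash
python3 nudge.py '[[-0.0025,0.0015,0.026,0,0.5],[0,0,0.0255,0,0.5],[0,0,0,0,0.5],[0,0,0,0,0.5]]'|sed -n '2p;4p'; python3 nudge.py '[[0,0,0,0,0.1],[0,0,0,0,0.1],[0,0,0,0,0.1],[0,0,0,0,0.1],[0,0,-0.02,0,0.1],[0,0,-0.04,0,0.1],[0,0,-0.04,0,0.1],[0,0,0,0,0.1],[0,0,0,0,0.1],[0,0,0,0,0.1]]' 45;python3 - <<'E'
from key import *
go(.5,0,.12)
d=snap("K2");cv2.imwrite("pics/K2.png",d["image"])
E
```

```text
position: [0.5382, 0.1213, 0.0115]
force: [0.1, 0.0, 0.2]
clock: 18.75
position: [0.5361, 0.1212, 0.1085]
ee_rot: [3.133, 0.214, -0.006]
force: [-0.2, -0.5, -4.0]
width: 0.232
gripper_force: 45.0
yaw now 0.136 turn 0.000 shift [-0.0522  0.1152 -0.0111] j7 -1.59 pos [0.5361 0.1212 0.1085] tiltz [-0.004 -0.002 -1.   ] clk 18.8
```

View pics/K2.png

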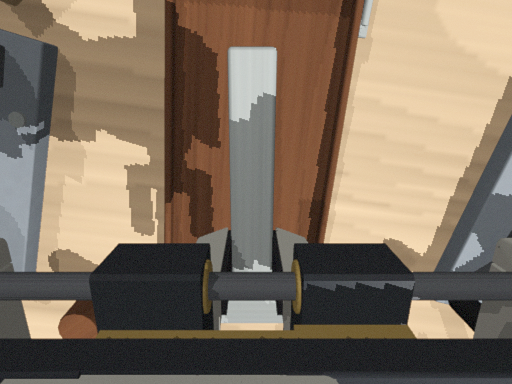

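Run:
```python
from h import *
d=np.load("wK2.npy",allow_pickle=True).item();T=d["cam_to_world"]@np.linalg.inv(d["mount"])
m=d["image"]
for uv in((228,47),(277,47),(233,240),(274,240),(252,46.5)):
    p=cast(d,uv,.117)[0];print(uv,p.round(4),(T[:3,:3].T@(np.r_[p,.117]-T[:3,3])).round(4))
go(.530,-.1245,.12,-.084)
```

```text
(228, 47) [0.6351 0.1456] [ 0.1014 -0.0107 -0.0089]
(277, 47) [0.638  0.1244] [ 0.1014  0.0107 -0.0088]
(233, 240) [0.5434 0.1326] [ 0.0088 -0.0102 -0.0085]
(274, 240) [0.5463 0.1113] [ 0.0088  0.0112 -0.0085]
(252, 46.5) [0.6367 0.1353] [ 0.1016 -0.0003 -0.0089]
yaw now 0.136 turn 0.220 shift [ 0.0146  0.2453 -0.0113] j7 -1.59 pos [0.536  0.1211 0.1083] tiltz [-0.004 -0.002 -1.   ] clk 18.8
```

```bash
python3 nudge.py '[[0,0,-0.01,0.11,0.1],[0,0,0,0.11,0.1],[0,0,0,0,0.1]]' | head -2;python3 -c "
from h import *
go(.5958,-.1302,.115,-.084)"
```

```text
clock: 19.1
position: [0.5366, 0.1212, 0.1186]
yaw now -0.086 turn -0.002 shift [0.0801 0.2455 0.0039] j7 -1.78 pos [0.5366 0.1212 0.1186] tiltz [-0.003 -0.002 -1.   ] clk 19.1
```

```bash
python3 nudge.py '[[0.0134,0.041,0,0,0.1],[0.0134,0.041,0,0,0.1],[0.0134,0.041,0,0,0.1],[0.0134,0.041,0,0,0.1],[0.0134,0.041,0,0,0.1],[0.0131,0.0405,0,0,0.1],[0,0,0,0,0.1],[0,0,0,0,0.1],[0,0,0,0,0.1]]' | head -2;python3 -c "
from h import *
go(.5958,-.1302,.09,-.084)
d=snap('M3');cv2.imwrite('pics/M3.png',cv2.resize(d['image'],None,fx=1.5,fy=1.5))"
```

```text
clock: 20.0
position: [0.5959, -0.1285, 0.119]
yaw now -0.081 turn 0.003 shift [0.0001 0.0017 0.029 ] j7 -1.31 pos [ 0.5959 -0.1285  0.119 ] tiltz [-0.003  0.    -1.   ] clk 20.0
```

View pics/M3.png

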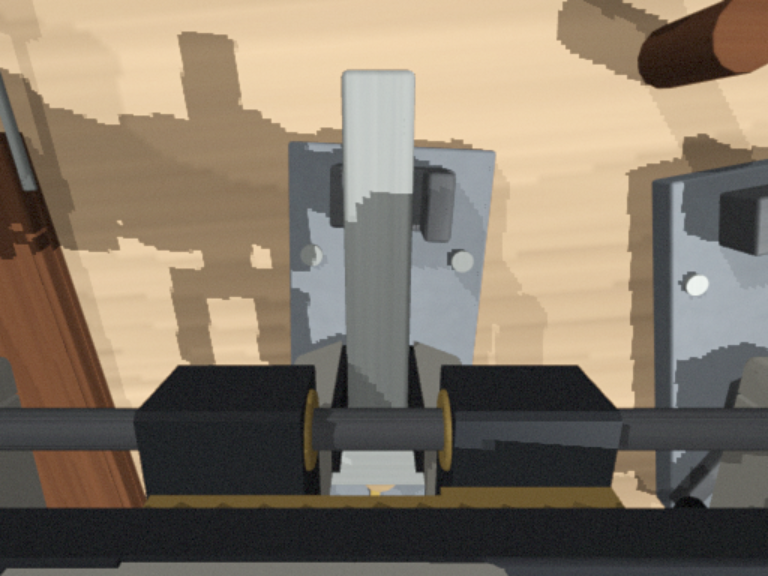

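Key handle (342–412, 70–400) lies just left of the post (440,205), over the rest, as intended. Next I'll lower it gently.

```bash
python3 nudge.py '[[0,0.0017,0.015,0,0.1],[0,0,0.015,0,0.1],[0,0,0,0,0.1],[0,0,0,0,0.1]]' | sed -n '2p;4p';python3 nudge.py '[[0,0,0.008,0,0.1],[0,0,0.008,0,0.1],[0,0,0.004,0,0.1],[0,0,0,0,0.1]]' | sed -n '2p;4p'
python3 -c "
from h import *
go(.5958,-.1302,.054,-.084);print(arm.observe()['ft_torque'])"
```

```text
position: [0.5957, -0.1313, 0.0891]
force: [1.1, -0.7, -3.9]
position: [0.5958, -0.1316, 0.0692]
force: [-0.1, -0.0, -3.4]
yaw now -0.084 turn -0.000 shift [-0.0001 -0.0015  0.0152] j7 -1.29 pos [ 0.5958 -0.1316  0.0692] tiltz [-0.002 -0.001 -1.   ] clk 20.9
[ 0.05480168  0.03207588 -0.06261728]
```

```bash
python3 nudge.py '[[0,0,0.008,0,0.1],[0,0,0.006,0,0.1],[0,0,0,0,0.1],[0,0,0,0,0.1]]' | sed -n '2p;4p';python3 nudge.py '[[0,0,0,0,0.4],[0,0,0,0,0.4],[0,0,0,0,0.4],[0,0,0,0,0.4]]' | sed -n '2,5p'
python3 -c "
from h import *
go(.5958,-.1302,.12,-.084)"
```

```text
position: [0.5962, -0.1318, 0.0559]
force: [0.3, 0.0, -2.9]
position: [0.5967, -0.1318, 0.0564]
ee_rot: [3.138, -0.132, -0.0]
force: [1.2, -0.1, -0.4]
width: 0.395
yaw now -0.084 turn -0.000 shift [-0.001  -0.0015 -0.0636] j7 -1.28 pos [ 0.5967 -0.1318  0.0564] tiltz [-0.    -0.001 -1.   ] clk 21.6
```

```bash
python3 nudge.py '[[0,0,-0.03,0,0.4],[0,0,-0.045,0,0.4],[0,0,-0.045,0,0.4],[0,0,0,0,0.4],[0,0,0,0,0.4],[0,0,0,0,0.4]]' | sed -n '2p;4p'
python3 -c "
from h import *
go(.5305,-.1247,.1,-.084)
d=snap('M4');cv2.imwrite('pics/M4.png',cv2.resize(d['image'],None,fx=1.5,fy=1.5))"
```

```text
position: [0.5958, -0.1313, 0.1751]
force: [0.8, -0.5, -0.5]
yaw now -0.084 turn 0.000 shift [-0.0655 -0.0011  0.0753] j7 -1.34 pos [ 0.5958 -0.1313  0.1751] tiltz [-0.002 -0.    -1.   ] clk 22.2
```

View pics/M4.png

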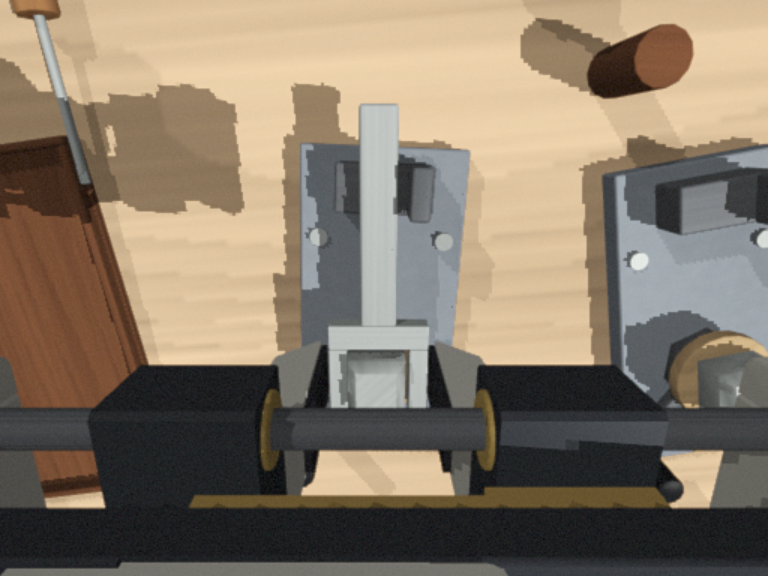

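```bash
python3 nudge.py '[[-0.025,0,-0.04,0,0.4],[-0.025,-0.02,-0.04,0,0.4],[0,0,0,0,0.4],[0,0,0,0,0.4],[0,0,0,0,0.4]]' | sed -n '2p;4p'
python3 - <<'E'
from h import *
d=snap('M5');a=d['image'][100:270,130:390];t=np.load("wM.npy",allow_pickle=True).item()['image'][150:270,130:330]
a=cv2.resize(a,None,fx=2.3,fy=2.3,interpolation=cv2.INTER_CUBIC);cv2.imwrite('pics/M5.png',a)
E
```

```text
position: [0.5485, -0.108, 0.2536]
force: [-0.4, -0.3, -0.4]
```

View pics/M5.png

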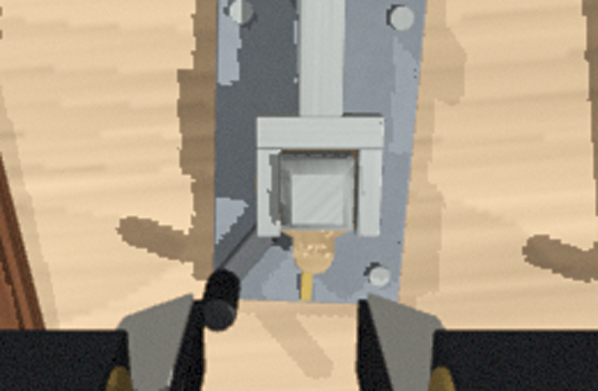

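Key straddles the head, and the nose points at the ridge. The knob top is at crop (219,314), i.e. pixel (225.2,236.5).

Run:
```python
from h import *
d=np.load("wM5.npy",allow_pickle=True).item()
k=cast(d,(225.2,236.5),.076)[0];q=k-[.5305,-.1247];print(k,np.hypot(*q),np.arctan2(q[1],q[0]))
```

```text
[ 0.47471043 -0.0699072 ] 0.07819671921397676 2.365208067413678
```

```bash
python3 nudge.py '[[0,0,0,-0.147,0.4],[0,0,0,-0.147,0.4],[0,0,0,-0.147,0.4],[0,0,0,-0.147,0.4],[0,0,0,-0.147,0.4],[0,0,0,-0.147,0.4],[0,0,0,0,0.4],[0,0,0,0,0.4]]' | sed -n '2p'
python3 -c "
from h import *
go(.4733,-.0688,.1,.797)"
```

```text
position: [0.5488, -0.1084, 0.2541]
yaw now 0.793 turn -0.004 shift [-0.024  -0.0814  0.1542] j7 -0.60 pos [ 0.5488 -0.1084  0.2541] tiltz [-0.003 -0.001 -1.   ] clk 23.6
```

```bash
python3 nudge.py '[[-0.012,-0.041,0,0,0.38],[-0.012,-0.0404,0,0,0.38],[0,0,0.045,0,0.38],[0,0,0.045,0,0.38],[0,0,0.045,0,0.38],[0,0,0.018,0,0.38],[0,0,0,0,0.38],[0,0,0,0,0.38],[0,0,0,0,0.38]]' | sed -n '2p'
python3 -c "
from h import *
go(.4733,-.0688,.053,.797)"
```

```text
position: [0.475, -0.0686, 0.1035]
yaw now 0.796 turn -0.001 shift [-0.0013 -0.0011  0.0505] j7 -0.64 pos [ 0.475  -0.0686  0.1035] tiltz [ 0.001 -0.001 -1.   ] clk 24.6
```

```bash
python3 nudge.py '[[-0.0013,-0.0011,0.025,0,0.38],[0,0,0.024,0,0.38],[0,0,0,0,0.38],[0,0,0,0,0.38]]' | sed -n '2p;4p'; python3 nudge.py '[[0,0,0,0,0.1],[0,0,0,0,0.1],[0,0,0,0,0.1],[0,0,0,0,0.1]]' 25| sed -n '2,6p'
python3 -c "
from h import *
T=tool();q=T[:2,3]-[.5305,-.1247];print(np.hypot(*q),np.arctan2(q[1],q[0]))"
```

```text
position: [0.4727, -0.0688, 0.0543]
force: [0.8, 0.2, -0.5]
position: [0.4731, -0.0689, 0.0542]
ee_rot: [2.894, 1.219, 0.001]
force: [-0.2, -1.5, 8.1]
width: 0.211
gripper_force: 25.0
0.08004616482085748 2.369819161833571
```

```bash
python3 nudge.py '[[0.008,0.0004,0,0.1,0.1],[0.008,0.0004,0,0.1,0.1],[0.008,0.0004,0,0.1,0.1],[0.008,0.0004,0,0.1,0.1],[0.008,0.0004,0,0.1,0.1],[0.008,0.0004,0,0.1,0.1]]'| sed -n '2,6p'
cat >> h.py <<'E'
def lev(ax):
    T=tool();q=T[:2,3]-np.array(ax);o=arm.observe();a=np.arctan2(q[1],q[0]);t=np.array([np.sin(a),-np.cos(a)])
    print("r %.4f ang %.3f yaw %.3f"%(np.hypot(*q),a,np.arctan2(T[1,0],T[0,0])),"tangential force %.1f"%(o["force"][:2]@t),"j7 %.2f"%o["joints"][6])
E
python3 -c "
from h import *
lev((.5305,-.1247))"
```

```text
position: [0.5144, -0.0463, 0.0541]
ee_rot: [3.126, 0.304, 0.0]
force: [-1.8, -3.3, 9.5]
width: 0.212
gripper_force: 25.0
r 0.0800 ang 1.773 yaw 0.194 tangential force -2.4 j7 -1.12
```

```bash
python3 nudge.py '[[0.008,0.0004,0,0.1,0.1],[0.008,0.0004,0,0.1,0.1],[0.008,0.0004,0,0.1,0.1],[0.008,0.0004,0,0.1,0.1],[0.008,0.0004,0,0.1,0.1],[0.008,0.0004,0,0.1,0.1]]'>/dev/null
python3 -c "
from h import *
lev((.5305,-.1247))"
python3 nudge.py '[[0.004,0.0001,0,0.05,0.1],[0.003,0,0,0.03,0.1],[0,0,0,0,0.1],[0,0,0,0,0.1]]'|sed -n '2,4p'
python3 -c "
from h import *
lev((.5305,-.1247))"
```

```text
r 0.0799 ang 1.173 yaw -0.406 tangential force -2.2 j7 -1.58
position: [0.5679, -0.0541, 0.0542]
ee_rot: [3.05, -0.751, 0.001]
force: [-1.0, -0.7, 9.6]
r 0.0799 ang 1.083 yaw -0.483 tangential force -0.5 j7 -1.64
```

```bash
for i in 1 2 3; do python3 nudge.py '[[0.002,0.0001,0,0.02,0.1],[0.002,0.0001,0,0.02,0.1],[0,0,0,0,0.1]]'>/dev/null
python3 -c "
from h import *
lev((.5305,-.1247))"; done
```

```text
r 0.0799 ang 1.052 yaw -0.523 tangential force -5.7 j7 -1.67
r 0.0799 ang 1.035 yaw -0.562 tangential force -14.1 j7 -1.70
r 0.0799 ang 1.015 yaw -0.601 tangential force -21.4 j7 -1.73
```

```bash
python3 nudge.py '[[-0.004,0,0,0,0.1],[0,0,0,0,0.38],[0,0,0,0,0.38],[0,0,0,0,0.38],[0,0,-0.03,0,0.38],[0,0,-0.045,0,0.38],[0,0,-0.045,0,0.38],[0,0,-0.045,0,0.38],[0,0,0,0,0.38]]'|sed -n '2,4p'
python3 -c "
from h import *
go(.542,-.12,.25,-.124)"
```

```text
position: [0.5774, -0.0593, 0.224]
ee_rot: [-2.998, 0.932, -0.013]
force: [1.4, -0.4, 0.8]
yaw now -0.603 turn -0.479 shift [-0.0274  0.0646 -0.0262] j7 -1.86 pos [ 0.5774 -0.0593  0.224 ] tiltz [ 0.009 -0.001 -1.   ] clk 28.8
```

```bash
python3 nudge.py '[[0,0,0,-0.12,0.5],[0,0,0,-0.12,0.5],[0,0,0,-0.12,0.5],[0,0,0,-0.119,0.5],[-0.014,0.032,-0.013,0,0.5],[-0.0134,0.032,-0.013,0,0.5],[0,0,0,0,0.5],[0,0,0,0,0.5],[0,0,0,0,0.5]]'|sed -n '2p'
python3 - <<'E'
from meas import *
d=snap('M6');o=meas(d,(.5305,-.1247));print(o)
a=d['image'][60:272,130:390];cv2.imwrite('pics/M6.png',cv2.resize(a,None,fx=2.3,fy=2.3,interpolation=cv2.INTER_CUBIC))
E
```

```text
position: [0.5392, -0.1172, 0.2437]
{'head': array([ 0.5367, -0.1312]), 'headsize': array([46.1, 49.6]), 'headang': np.float64(1.448), 'edge yaws': [(-0.124, 143), (-0.125, 136)], 'edge off': array([-0.0482,  0.0618]), 'ridge yaw': -0.22, 'ridge r': 0.0754, 'nose': [(-1.684, 443), (2.755, 219)], 'knob': (1.624, 0.0402, 570)}
```

View pics/M6.png

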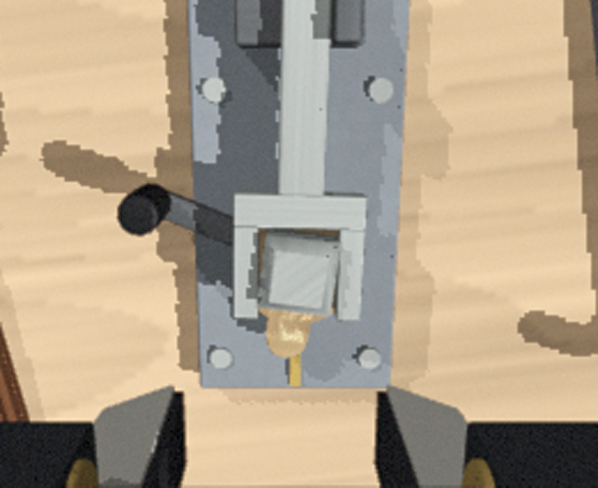

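The lever is at the end of its travel (knob at crop (143,208)). The head has twisted clockwise within the jaw's play, so the nose sits slightly left of the ridge. I'll square the head with the gripper while the key is still on.

```bash
python3 -c "
from h import *
d=np.load('wM6.npy',allow_pickle=True).item()
k=cast(d,(192.2,150.4),.076)[0];q=k-[.531,-.1245];print(k,np.hypot(*q),np.arctan2(q[1],q[0])+.124-1.318)
go(.5305,-.1249,.1,-.124)"
```

```text
[ 0.57346414 -0.05793017] 0.07896040262372638 -0.19101756475006093
yaw now -0.122 turn 0.002 shift [-0.0075  0.0088  0.1436] j7 -1.36 pos [ 0.5393 -0.117   0.2436] tiltz [-0.002 -0.    -1.   ] clk 29.7
```

```bash
python3 nudge.py '[[-0.0075,0.0088,0.04,0,0.6],[0,0,0.05,0,0.6],[0,0,0.05,0,0.6],[0,0,0,0,0.6],[0,0,0,0,0.6],[0,0,0,0,0.6]]'|sed -n '2p'
python3 -c "
from h import *
go(.5305,-.1249,.0655,-.114)"
```

```text
position: [0.5321, -0.1263, 0.1064]
yaw now -0.123 turn -0.009 shift [-0.0019 -0.0013  0.0409] j7 -1.23 pos [ 0.5321 -0.1263  0.1064] tiltz [ 0.002 -0.001 -1.   ] clk 30.3
```

```bash
python3 nudge.py '[[-0.0019,-0.0013,0.02,0,0.6],[0,0,0.0205,0,0.6],[0,0,0,0,0.6],[0,0,0,0,0.6]]'|sed -n '2p;4p'; python3 nudge.py '[[0,0,0,0,0.3],[0,0,0,0,0.3],[0,0,0,0,0.3],[0,0,0,0,0.3],[0,0,0,0,0.3],[0,0,0,0,0.3]]' 30|sed -n '2,6p'
python3 -c "
from h import *
go(.5305,-.1249,.0655,-.124)"
```

```text
position: [0.5298, -0.1248, 0.0655]
force: [-0.2, 0.2, 0.3]
position: [0.5293, -0.1247, 0.0646]
ee_rot: [3.135, -0.193, 0.001]
force: [-1.1, 1.1, 7.6]
width: 0.397
gripper_force: 28.6
yaw now -0.123 turn 0.001 shift [ 0.0012  0.0001 -0.0009] j7 -1.19 pos [ 0.5293 -0.1247  0.0646] tiltz [ 0.001 -0.001 -1.   ] clk 31.3
```

```bash
python3 nudge.py '[[0,0,0,0,0.6],[0,0,0,0,0.6],[0,0,-0.04,0,0.6],[0.02,0,-0.05,0,0.6],[0.02,0,-0.05,0,0.6],[0,0,-0.04,0,0.6],[0,0,0,0,0.6],[0,0,0,0,0.6],[0,0,0,0,0.6]]'|sed -n '2p'
python3 - <<'E'
from key import *
d=snap('M7');key(d,.062,np.array((.6,-.13)))
a=d['image'][60:272,130:390];cv2.imwrite('pics/M7.png',cv2.resize(a,None,fx=2.3,fy=2.3,interpolation=cv2.INTER_CUBIC))
E
```

```text
position: [0.5646, -0.1286, 0.2352]
area 10816 rect [ 586.  -130.8   96.5  221.8] yaw -0.137 far end [ 0.6944 -0.1569] near [ 0.4807 -0.0788]
(96, [0.4804, -0.1177])
(95, [0.4903, -0.119])
(96, [0.5003, -0.1197])
(96, [0.5102, -0.1215])
(96, [0.5202, -0.1223])
(96, [0.5301, -0.1237])
(79, [0.5388, -0.1335])
(78, [0.5487, -0.1346])
(79, [0.5586, -0.1362])
(78, [0.5685, -0.1375])
(58, [0.577, -0.1491])
(58, [0.5869, -0.1504])
(57, [0.5969, -0.1514])
(58, [0.6068, -0.153])
(57, [0.6167, -0.154])
(57, [0.6265, -0.156])
(56, [0.6365, -0.1572])
(55, [0.6463, -0.159])
(55, [0.6562, -0.1602])
(55, [0.6662, -0.1613])
(21, [0.6784, -0.1458])
(21, [0.6884, -0.147])
(20, [0.6983, -0.1482])
area 666 rect [623.9 -94.5  15.2  63.8] yaw -0.094 far end [ 0.6564 -0.0919] near [ 0.592  -0.0929]
(12, [0.5973, -0.0899])
(13, [0.6072, -0.0912])
(14, [0.6171, -0.0931])
(15, [0.6269, -0.0951])
(13, [0.637, -0.0949])
(12, [0.6469, -0.0962])
(2, [0.6573, -0.0928])
```

View pics/M7.png

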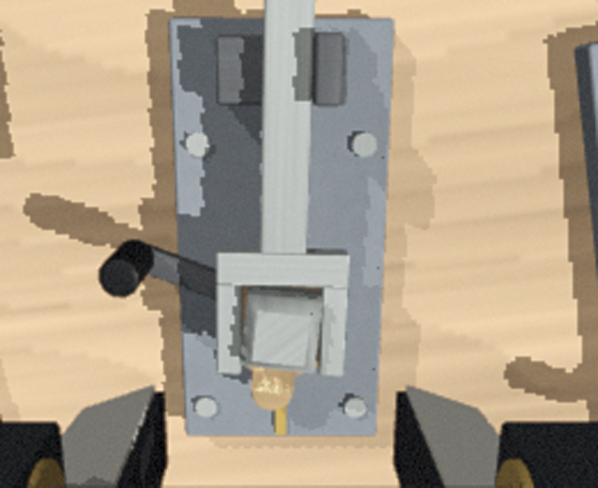

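Key is still on and the handle is against the post, but the head still looks roughly 0.1 off clockwise. I'll lift the key off and measure properly.

```bash
python3 -c "
from h import *
go(.595,-.1338,.1,-.145)"
```

```text
yaw now -0.123 turn 0.022 shift [0.0314 0.0006 0.1349] j7 -1.32 pos [ 0.5645 -0.1286  0.235 ] tiltz [-0.004 -0.    -1.   ] clk 32.2
```

```bash
python3 nudge.py '[[0,0,0,0.022,0.45],[0.031,0,0.045,0,0.45],[0,0,0.045,0,0.45],[0,0,0.045,0,0.45],[0,0,0,0,0.45],[0,0,0,0,0.45]]'|sed -n '2p'
python3 -c "
from h import *
go(.595,-.1338,.0545,-.145)"
```

```text
position: [0.593, -0.1335, 0.1053]
yaw now -0.146 turn -0.001 shift [ 0.0022 -0.0001  0.0508] j7 -1.25 pos [ 0.593  -0.1335  0.1053] tiltz [-0.003 -0.001 -1.   ] clk 32.9
```

```bash
python3 nudge.py '[[0.002,0,0.025,0,0.45],[0,0,0.0255,0,0.45],[0,0,0,0,0.45],[0,0,0,0,0.45],[0,0,0,0,0.1],[0,0,0,0,0.1],[0,0,0,0,0.1],[0,0,0,0,0.1]]' 45|sed -n '2,6p'
python3 nudge.py '[[0,0,-0.01,0,0.1],[0,0,-0.01,0,0.1],[0,0,0,0,0.1]]' |sed -n '2,4p'
```

```text
position: [0.5962, -0.1342, 0.056]
ee_rot: [3.132, -0.228, 0.002]
force: [-0.8, -1.6, 7.4]
width: 0.233
gripper_force: 45.0
position: [0.596, -0.1337, 0.0763]
ee_rot: [3.132, -0.228, 0.001]
force: [0.0, -1.4, -2.1]
```

```bash
python3 nudge.py '[[0,0,-0.03,0,0.1],[0,0,-0.03,0,0.1],[0,0,0,-0.142,0.1],[0,0,0,-0.142,0.1],[0,0,0,0,0.1],[0,0,0,0,0.1]]' |sed -n '2,4p'
python3 - <<'E'
from h import *
d=snap('K3');im=d["image"].astype(int);T=d["cam_to_world"]@np.linalg.inv(d["mount"])
m=(abs(im[...,0]-im[...,2])<12)&(im[...,1]>95);m[:, :200]=0;m[:,310:]=0
rows=[(v,np.where(m[v])[0]) for v in range(20,240)]
for v,c in rows[::12]+[r for r in rows if len(r[1])>30][:1]:
    if len(c)>15:
        print(v,c.min(),c.max(),[(T[:3,:3].T@(np.r_[cast(d,(u,v),T[2,3]+.006)[0],T[2,3]+.006]-T[:3,3])).round(4)[:2].tolist() for u in(c.min(),c.max())])
go(.5699,-.3503,.12,.138)
E
```

```text
position: [0.5953, -0.1331, 0.1347]
ee_rot: [3.134, 0.212, -0.002]
force: [1.0, -0.1, -3.4]
56 228 274 [[0.0981, -0.011], [0.098, 0.0096]]
68 228 274 [[0.093, -0.0111], [0.093, 0.0097]]
80 228 273 [[0.0879, -0.0113], [0.0879, 0.0093]]
92 210 273 [[0.0827, -0.0197], [0.0827, 0.0094]]
104 208 290 [[0.0774, -0.0208], [0.0773, 0.0175]]
116 205 306 [[0.0719, -0.0225], [0.0719, 0.0252]]
128 206 309 [[0.0663, -0.0223], [0.0663, 0.027]]
140 200 308 [[0.0606, -0.0254], [0.0606, 0.0268]]
152 201 305 [[0.0548, -0.0252], [0.0548, 0.0256]]
164 223 300 [[0.0488, -0.0146], [0.0488, 0.0234]]
176 200 308 [[0.0427, -0.0263], [0.0427, 0.0277]]
188 202 293 [[0.0365, -0.0256], [0.0365, 0.0205]]
200 200 272 [[0.0301, -0.0269], [0.0301, 0.01]]
212 201 297 [[0.0235, -0.0267], [0.0235, 0.023]]
224 203 270 [[0.0168, -0.026], [0.0168, 0.0091]]
236 202 298 [[0.0099, -0.0268], [0.0099, 0.0241]]
49 231 271 [[0.1009, -0.0096], [0.1009, 0.0082]]
yaw now 0.135 turn -0.003 shift [-0.055   0.2115  0.0147] j7 -1.03 pos [ 0.5953 -0.1333  0.1346] tiltz [-0.002 -0.    -1.   ] clk 34.6
```

```bash
python3 nudge.py '[[-0.011,0.0423,0,-0.003,0.1],[-0.011,0.0423,0,0,0.1],[-0.011,0.0423,0,0,0.1],[-0.011,0.0423,0,0,0.1],[-0.011,0.0423,0,0,0.1],[0,0,0.02,0,0.1],[0,0,0,0,0.1],[0,0,0,0,0.1],[0,0,0,0,0.1]]' |sed -n '2,4p'
python3 - <<'E'
from h import *
go(.5699,-.3503,.09,.138)
E
```

```text
position: [0.5718, -0.3494, 0.1155]
ee_rot: [3.133, 0.224, -0.001]
force: [0.2, 0.0, -3.3]
yaw now 0.143 turn 0.005 shift [-0.002   0.0006  0.0255] j7 -0.68 pos [ 0.5718 -0.3494  0.1155] tiltz [-0. -0. -1.] clk 35.5
```

```bash
python3 nudge.py '[[-0.002,0.0006,0.012,0.005,0.1],[0,0,0.012,0,0.1],[0,0,0,0,0.1],[0,0,0,0,0.1]]' |sed -n '2p;4p'
python3 nudge.py '[[0,0,0.008,0,0.1],[0,0,0.008,0,0.1],[0,0,0.004,0,0.1],[0,0,0,0,0.1]]' |sed -n '2p;4p'
python3 -c "
from h import *
go(.5699,-.3503,.056,.138)"
```

```text
position: [0.5686, -0.3511, 0.0903]
force: [0.7, -0.4, -3.1]
position: [0.5684, -0.3512, 0.07]
force: [0.2, -0.0, -4.3]
yaw now 0.137 turn -0.001 shift [ 0.0017 -0.0007  0.014 ] j7 -0.66 pos [ 0.5684 -0.3512  0.07  ] tiltz [-0.002 -0.    -1.   ] clk 36.3
```

Clean again. Seat it, release, rise, back to look at the knob.

```bash
python3 nudge.py '[[0,0,0.007,0,0.1],[0,0,0.006,0,0.1],[0,0,0,0,0.1],[0,0,0,0,0.1],[0,0,0,0,0.4],[0,0,0,0,0.4],[0,0,0,0,0.4],[0,0,0,0,0.4]]' |sed -n '2p;4p'
python3 nudge.py '[[0,0,-0.03,0,0.4],[0,0,-0.045,0,0.4],[0,0,-0.045,0,0.4],[-0.025,0,-0.04,0,0.4],[-0.03,-0.02,-0.035,0,0.4],[0,0,0,0,0.4],[0,0,0,0,0.4],[0,0,0,0,0.4]]' |sed -n '2p;4p'
python3 - <<'E'
from h import *
d=snap('R5');a=d['image'][60:272,130:390];cv2.imwrite('pics/R5.png',cv2.resize(a,None,fx=2.3,fy=2.3,interpolation=cv2.INTER_CUBIC));go(.505,-.3593,.1,.138)
E
```

```text
position: [0.5692, -0.3517, 0.0584]
force: [0.1, 0.2, 1.0]
position: [0.5125, -0.3385, 0.252]
force: [0.4, 0.3, -0.5]
yaw now 0.138 turn -0.000 shift [-0.0098  0.0196  0.1515] j7 -0.72 pos [ 0.5124 -0.3385  0.2515] tiltz [-0.003  0.    -1.   ] clk 38.0
```

View pics/R5.png

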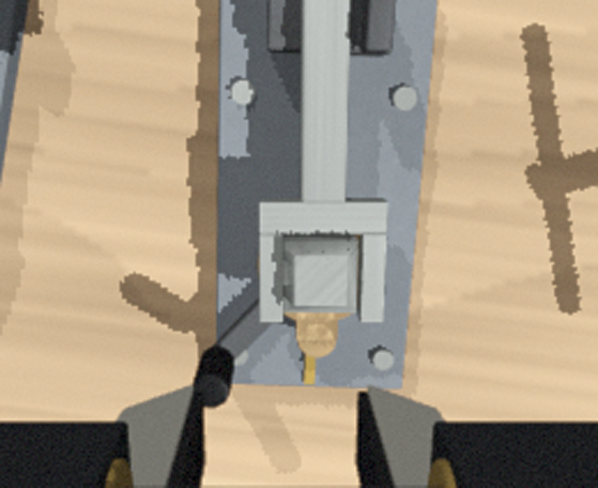

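The key is seated on R, and the nose is just anticlockwise of the ridge. The knob top is at crop (212,389).

Run:
```python
from h import *
d=np.load("wR5.npy",allow_pickle=True).item();ax=np.array([.505,-.3593])
k=cast(d,(222.2,229.1),.076)[0];q=k-ax;a=np.arctan2(q[1],q[0]);print(k,np.hypot(*q),a)
t=ax+.08*np.array([np.cos(a),np.sin(a)]);print(t);go(*t,.1,a-np.pi/2)
```

```text
[ 0.44233385 -0.31312583] 0.07784022383347346 2.506575133583484
[ 0.4405951  -0.31184467]
yaw now 0.138 turn -0.798 shift [-0.0209 -0.0733  0.1517] j7 -0.72 pos [ 0.5124 -0.3385  0.2515] tiltz [-0.003  0.    -1.   ] clk 38.0
```

```bash
python3 nudge.py '[[0,0,0,-0.133,0.38],[0,0,0,-0.133,0.38],[0,0,0,-0.133,0.38],[0,0,0,-0.133,0.38],[0,0,0,-0.133,0.38],[0,0,0,-0.133,0.38],[-0.0105,-0.0367,0.03,0,0.38],[-0.0104,-0.0366,0.03,0,0.38],[0,0,0.045,0,0.38],[0,0,0.045,0,0.38]]' |sed -n '2p'
python3 nudge.py '[[0,0,0,0,0.38],[0,0,0,0,0.38],[0,0,0,0,0.38]]' |sed -n '2p'
python3 -c "
from h import *
go(.4406,-.3118,.053,.936)"
```

```text
position: [0.44, -0.3122, 0.1011]
position: [0.4418, -0.3135, 0.1045]
yaw now 0.935 turn -0.001 shift [ 0.0008 -0.0021  0.0515] j7 0.07 pos [ 0.4418 -0.3135  0.1045] tiltz [ 0.001 -0.002 -1.   ] clk 39.2
```

```bash
python3 nudge.py '[[0.0008,-0.0021,0.025,0,0.38],[0,0,0.025,0,0.38],[0,0,0,0,0.38],[0,0,0,0,0.38]]' | sed -n '2p;4p'; python3 nudge.py '[[0,0,0,0,0.1],[0,0,0,0,0.1],[0,0,0,0,0.1],[0,0,0,0,0.1]]' 25| sed -n '2,6p'
python3 -c "
from h import *
lev((.505,-.3593))"
python3 nudge.py '[[0.008,0.0004,0,0.1,0.1],[0.008,0.0004,0,0.1,0.1],[0.008,0.0004,0,0.1,0.1],[0.008,0.0004,0,0.1,0.1],[0.008,0.0004,0,0.1,0.1]]'>/dev/null
python3 -c "
from h import *
lev((.505,-.3593))"
```

```text
position: [0.4401, -0.3113, 0.0545]
force: [0.0, 0.1, -0.1]
position: [0.4405, -0.3115, 0.0542]
ee_rot: [2.802, 1.414, 0.001]
force: [1.2, -1.1, 7.2]
width: 0.212
gripper_force: 25.0
r 0.0803 ang 2.504 yaw 0.935 tangential force -0.2 j7 0.10
r 0.0801 ang 2.011 yaw 0.430 tangential force -1.6 j7 -0.36
```

```bash
python3 nudge.py '[[0.008,0.0004,0,0.1,0.1],[0.008,0.0004,0,0.1,0.1],[0.008,0.0004,0,0.1,0.1],[0.008,0.0004,0,0.1,0.1],[0.008,0.0004,0,0.1,0.1],[0.008,0.0004,0,0.1,0.1]]'>/dev/null
python3 -c "
from h import *
lev((.505,-.3593))"
for i in 1 2 3; do python3 nudge.py '[[0.002,0.0001,0,0.02,0.1],[0.002,0.0001,0,0.02,0.1],[0,0,0,0,0.1]]'>/dev/null
python3 -c "
from h import *
lev((.505,-.3593))"; done
```

```text
r 0.0800 ang 1.413 yaw -0.169 tangential force -1.2 j7 -0.88
r 0.0800 ang 1.364 yaw -0.206 tangential force -0.6 j7 -0.91
r 0.0799 ang 1.318 yaw -0.246 tangential force -2.0 j7 -0.94
r 0.0799 ang 1.275 yaw -0.286 tangential force -3.9 j7 -0.97
```

```bash
for i in 1 2; do python3 nudge.py '[[0.002,0.0001,0,0.02,0.1],[0.002,0.0001,0,0.02,0.1],[0,0,0,0,0.1]]'>/dev/null
python3 -c "
from h import *
lev((.505,-.3593))"; done
```

```text
r 0.0800 ang 1.257 yaw -0.326 tangential force -13.4 j7 -1.01
r 0.0799 ang 1.236 yaw -0.367 tangential force -19.5 j7 -1.04
```

Jammed at lever angle ≈1.26, which puts the cam at about −0.16. The nut grips its spindle harder (0.28) than the cam holds (0.14), so swinging the lever gently back within the key's play should carry the spindle back to zero with the nut still tight.

```bash
python3 nudge.py '[[-0.006,0.0002,0,-0.06,0.1],[-0.006,0.0002,0,-0.06,0.1],[-0.003,0.0001,0,-0.04,0.1],[0,0,0,0,0.1]]'>/dev/null
python3 -c "
from h import *
lev((.505,-.3593))"
```

```text
r 0.0799 ang 1.368 yaw -0.205 tangential force -3.3 j7 -0.90
```

```bash
python3 nudge.py '[[-0.0035,0.0001,0,-0.04,0.1],[0,0,0,0,0.1],[0,0,0,0,0.1]]'>/dev/null
python3 -c "
from h import *
lev((.505,-.3593))"
python3 nudge.py '[[0,0,0,0,0.38],[0,0,0,0,0.38],[0,0,0,0,0.38],[0,0,-0.03,0,0.38],[0,0,-0.045,0,0.38],[0,0,-0.045,0,0.38],[0,0,-0.045,0,0.38],[0,0,0,0,0.38]]'|sed -n '2,4p'
python3 -c "
from h import *
go(.525,-.355,.25,.102)"
```

```text
r 0.0799 ang 1.408 yaw -0.166 tangential force -3.2 j7 -0.87
position: [0.5207, -0.2825, 0.2238]
ee_rot: [3.127, -0.259, 0.012]
force: [0.2, -1.0, -1.4]
yaw now -0.166 turn -0.268 shift [-0.0029  0.0727 -0.0259] j7 -1.01 pos [ 0.5207 -0.2825  0.2238] tiltz [ 0.007 -0.004 -1.   ] clk 44.1
```

```bash
python3 nudge.py '[[0,0,0,-0.134,0.5],[0,0,0,-0.134,0.5],[-0.0015,0.0365,-0.013,0,0.5],[-0.0014,0.0362,-0.013,0,0.5],[0,0,0,0,0.5],[0,0,0,0,0.5],[0,0,0,0,0.5]]'|sed -n '2p'
cat >> meas.py <<'E'
def nose(d,ax,byaw):
    im=d["image"].astype(int);D=im[...,2]-im[...,0]
    v,u=np.mgrid[0:384,0:512];uv=np.c_[u.ravel(),v.ravel()]
    res=[]
    for z,m,lo,hi in((.048,(D>30)&(D<88),.036,.052),(.022,(D>88),.053,.08)):
        q=cast(d,uv,z).reshape(384,512,2)-np.array(ax);w=np.linalg.norm(q,axis=2)
        a=(np.arctan2(q[...,1],q[...,0])-byaw-np.pi+np.pi)%(2*np.pi)-np.pi
        m=m&(w>lo)&(w<hi)&(abs(a)<.45);m[272:]=0
        res+= [round(float(a[m].mean()),3) if m.any() else None,int(m.sum())]
    return res
def headtop(d,ax,byaw):
    "yaw of the head's top face relative to base, from its bright patch, by image gradient directions near the centre"
    v,u=np.mgrid[0:384,0:512];p=cast(d,np.c_[u.ravel(),v.ravel()],.076).reshape(384,512,2)-np.array(ax)
    g=cv2.GaussianBlur(cv2.cvtColor(d["image"],cv2.COLOR_BGR2GRAY),(3,3),0).astype(float)
    gx,gy=cv2.Sobel(g,-1,1,0),cv2.Sobel(g,-1,0,1)
    w=np.linalg.norm(p,axis=2);m=(w<.021)&(v<272)
    # gradient direction in world: image right=-tool y, down=-tool x (camera yaw = tool yaw)
    c=d["cam_to_world"];X=gx[m]*c[0,0]+gy[m]*c[0,1];Y=gx[m]*c[1,0]+gy[m]*c[1,1]
    z=(X+1j*Y)/byaw_rot(byaw);s=(np.abs(z)**2*np.exp(4j*np.angle(z))).sum()
    return round(float(np.angle(s)/4),3)
byaw_rot=lambda b:np.exp(1j*b)
E
python3 - <<'E'
from meas import *
snap('R6')
for n,ax,b in(("R2",(.5053,-.358),.102),("R5",(.5053,-.358),.102),("R6",(.5053,-.358),.102),("M5",(.5312,-.1235),-.124),("M6",(.5312,-.1235),-.124),("M7",(.5312,-.1235),-.124),("L2",(.4982,.3603),-.1475)):
    d=np.load(f"w{n}.npy",allow_pickle=True).item();print(n,nose(d,ax,b),headtop(d,ax,b))
E
```

```text
position: [0.5229, -0.3515, 0.243]
R2 [0.044, 223, 0.001, 46] 0.09
R5 [0.042, 163, 0.005, 44] 0.037
R6 [0.029, 164, 0.003, 33] 0.036
M5 [0.037, 162, -0.001, 40] 0.057
M6 [-0.12, 173, -0.003, 49] -0.083
M7 [-0.108, 167, 0.0, 45] -0.046
L2 [0.012, 406, -0.036, 42] 0.027
```

```bash
cat >> meas.py <<'E'
def knob(d,ax,byaw,lo=.9,hi=1.8):
    im=d["image"].astype(int);m0=im.max(2)<62
    v,u=np.mgrid[0:384,0:512];q=cast(d,np.c_[u.ravel(),v.ravel()],.054).reshape(384,512,2)-np.array(ax)
    w=np.linalg.norm(q,axis=2);a=np.arctan2(q[...,1],q[...,0])-byaw
    m=m0&(w>.06)&(w<.105)&(a>lo)&(a<hi);m[240:]=0
    n,l,st,c=cv2.connectedComponentsWithStats(m.astype(np.uint8));k=1+st[1:,4].argmax();m=l==k
    x=q[m].mean(0);return round(float(np.arctan2(x[1],x[0])-byaw),3),round(float(np.hypot(*x)),4),int(m.sum())
E
python3 - <<'E'
from meas import *
for n,ax,b in(("R6",(.5053,-.358),.102),("M6",(.5312,-.1235),-.124),("M7",(.5312,-.1235),-.124)):
    d=np.load(f"w{n}.npy",allow_pickle=True).item();k=knob(d,ax,b);s=nose(d,ax,b)[0];print(n,k,"nut",2.618-k[0]+s)
go(.505+.0656,-.3593+.006,.1,.085)
E
```

```text
R6 (1.332, 0.0802, 360) nut 1.3149999999999997
M6 (1.181, 0.0802, 341) nut 1.3169999999999997
M7 (1.192, 0.0798, 379) nut 1.3179999999999998
yaw now 0.104 turn 0.019 shift [0.0475 0.0061 0.143 ] j7 -0.67 pos [ 0.523  -0.3513  0.2431] tiltz [-0.002  0.001 -1.   ] clk 44.9
```

```bash
cat >> key.py <<'E'
def handle(d,ax,byaw,z=.062):
    "handle centre line of a key laid on a stop: runs of light grey ~21 mm wide"
    im=d["image"].astype(int);B,G,R=im[...,0],im[...,1],im[...,2]
    m=(abs(B-R)<7)&(G>100)
    v,u=np.mgrid[0:384,0:512];q=cast(d,np.c_[u.ravel(),v.ravel()],z).reshape(384,512,2)-np.array(ax)
    c,s=np.cos(byaw),np.sin(byaw);x=q[...,0]*c+q[...,1]*s;y=-q[...,0]*s+q[...,1]*c
    P=[]
    for row in range(0,262):
        k=np.where(m[row]&(x[row]>.04)&(x[row]<.17)&(abs(y[row])<.03))[0]
        if len(k)<5:continue
        runs=np.split(k,np.where(np.diff(k)>1)[0]+1);r=max(runs,key=len);w=abs(y[row,r[0]]-y[row,r[-1]])
        if .019<w<.0235:P.append((x[row,r].mean(),(y[row,r[0]]+y[row,r[-1]])/2))
    P=np.array(P)
    if len(P)<5:print("none",len(P));return
    f=cv2.fitLine((P*1e3).astype(np.float32),cv2.DIST_HUBER,0,.01,.01).ravel();k=f[1]/f[0]
    y0=(f[3]+(66-f[2])*k)/1e3;p=np.array(ax)+[.066*c-y0*s,.066*s+y0*c]
    print("rows",len(P),"x range",P[:,0].min().round(4),P[:,0].max().round(4),"key yaw rel %.3f abs %.3f"%(np.arctan(k),np.arctan(k)+byaw),"grip",p.round(4),"y0 %.4f"%y0)
E
python3 - <<'E'
from key import *
for n,ax,b in(("R6",(.505,-.3593),.102),("M7",(.5305,-.1249),-.124)):
    handle(np.load(f"w{n}.npy",allow_pickle=True).item(),ax,b)
E
```

```text
rows 125 x range 0.0404 0.1624 key yaw rel 0.044 abs 0.146 grip [ 0.5703 -0.3494] y0 0.0032
rows 118 x range 0.0407 0.1658 key yaw rel -0.027 abs -0.151 grip [ 0.596  -0.1332] y0 -0.0002
```

```bash
python3 -c "
from h import *
go(.567,-.350,.056,.146)"
```

```text
yaw now 0.104 turn -0.042 shift [0.044  0.0053 0.187 ] j7 -0.67 pos [ 0.523  -0.3513  0.2431] tiltz [-0.002  0.001 -1.   ] clk 44.9
```

```bash
python3 nudge.py '[[0,0,0,-0.042,0.45],[0.022,0.0025,0.035,0,0.45],[0.022,0.0025,0.035,0,0.45],[0,0,0.04,0,0.45],[0,0,0.03,0,0.45],[0,0,0,0,0.45],[0,0,0,0,0.45],[0,0,0,0,0.45]]'|sed -n '2p'
python3 -c "
from h import *
go(.567,-.350,.056,.146)"
```

```text
position: [0.5681, -0.3521, 0.106]
yaw now 0.145 turn -0.001 shift [-0.0008 -0.0023  0.05  ] j7 -0.59 pos [ 0.5681 -0.3521  0.106 ] tiltz [ 0.002 -0.002 -1.   ] clk 45.7
```

```bash
python3 nudge.py '[[0,-0.002,0.025,0,0.45],[0,0,0.0255,0,0.45],[0,0,0,0,0.45],[0,0,0,0,0.45],[0,0,0,0,0.1],[0,0,0,0,0.1],[0,0,0,0,0.1],[0,0,0,0,0.1]]' 45|sed -n '2,6p'
python3 nudge.py '[[0,0,-0.01,0,0.1],[0,0,-0.01,0,0.1],[0,0,-0.03,0,0.1],[0,0,-0.03,0,0.1],[0,0,0,0,0.1],[0,0,0,0,0.1]]' |sed -n '2,4p'
python3 - <<'E'
from key import *
d=snap('K4');T=d["cam_to_world"]@np.linalg.inv(d["mount"])
y=np.arctan2(T[1,0],T[0,0]);handle(d,T[:2,3]-.066*np.array([np.cos(y),np.sin(y)]),y,T[2,3]+.006)
go(.56,.35,.14,-.108)
E
```

```text
position: [0.5673, -0.3503, 0.0545]
ee_rot: [3.131, 0.227, 0.001]
force: [0.1, 1.0, 7.2]
width: 0.229
gripper_force: 45.0
position: [0.5665, -0.3496, 0.134]
ee_rot: [3.133, 0.227, -0.001]
force: [-1.0, -0.2, -4.7]
rows 192 x range 0.073 0.1665 key yaw rel -0.005 abs 0.140 grip [ 0.5664 -0.3484] y0 0.0012
yaw now 0.145 turn 0.253 shift [-0.0814 -0.6943 -0.007 ] j7 -0.61 pos [ 0.5661 -0.3491  0.1328] tiltz [-0.002  0.    -1.   ] clk 47.1
```

```bash
python3 nudge.py '[[0,0,0,0.127,0.1],[0,0,0,0.126,0.1],[-0.005,-0.043,0,0,0.1],[-0.005,-0.043,0,0,0.1],[-0.005,-0.043,0,0,0.1],[-0.005,-0.043,0,0,0.1],[-0.005,-0.043,0,0,0.1],[-0.005,-0.043,0,0,0.1],[-0.005,-0.043,0,0,0.1],[-0.005,-0.043,0,0,0.1]]'|sed -n '2p'
python3 nudge.py '[[-0.005,-0.043,0,0,0.1],[-0.005,-0.043,0,0,0.1],[-0.005,-0.043,0,0,0.1],[-0.005,-0.043,0,0,0.1],[-0.005,-0.043,0,0,0.1],[-0.005,-0.043,0,0,0.1],[0,0,0,0,0.1],[0,0,0,0,0.1],[0,0,0,0,0.1],[0,0,0,0,0.1]]'|sed -n '2p'
python3 -c "
from h import *
go(.562,.3530,.1,-.108)"
```

```text
position: [0.5626, -0.0015, 0.1318]
position: [0.5621, 0.2546, 0.1325]
yaw now -0.111 turn -0.003 shift [-0.0107 -0.0979  0.0323] j7 -1.78 pos [0.5621 0.2546 0.1325] tiltz [-0.002 -0.002 -1.   ] clk 49.1
```

```bash
python3 nudge.py '[[-0.0035,-0.033,0,0,0.1],[-0.0035,-0.033,0,0,0.1],[-0.0035,-0.032,0,0,0.1],[0,0,0.02,0,0.1],[0,0,0,0,0.1],[0,0,0,0,0.1],[0,0,0,0,0.1]]'|sed -n '2p'
python3 -c "
from h import *
go(.562,.3530,.09,-.108)"
```

```text
position: [0.5632, 0.3532, 0.1137]
yaw now -0.111 turn -0.003 shift [-0.0012  0.0003  0.0237] j7 -1.91 pos [0.5632 0.3532 0.1137] tiltz [-0.    -0.001 -1.   ] clk 49.9
```

```bash
python3 nudge.py '[[-0.001,0.0003,0.012,-0.003,0.1],[0,0,0.012,0,0.1],[0,0,0,0,0.1],[0,0,0,0,0.1]]' |sed -n '2p;4p'
python3 nudge.py '[[0,0,0.008,0,0.1],[0,0,0.008,0,0.1],[0,0,0.004,0,0.1],[0,0,0,0,0.1]]' |sed -n '2p;4p'
python3 -c "
from h import *
go(.562,.3530,.0545,-.108)"
```

```text
position: [0.5608, 0.3544, 0.0881]
force: [-0.1, -0.3, -2.8]
position: [0.5606, 0.3545, 0.0677]
force: [-0.9, -1.0, -3.7]
yaw now -0.105 turn 0.003 shift [0.0016 0.0013 0.0132] j7 -1.88 pos [0.5606 0.3545 0.0677] tiltz [-0.002 -0.002 -1.   ] clk 50.6
```

```bash
python3 nudge.py '[[0,0,0.007,0,0.1],[0,0,0.005,0,0.1],[0,0,0,0,0.1],[0,0,0,0,0.1],[0,0,0,0,0.4],[0,0,0,0,0.4],[0,0,0,0,0.4],[0,0,0,0,0.4]]' |sed -n '2p;4p'
python3 nudge.py '[[0,0,-0.03,0,0.4],[0,0,-0.045,0,0.4],[0,0,-0.045,0,0.4],[-0.025,0,-0.04,0,0.4],[-0.03,-0.02,-0.035,0,0.4],[0,0,0,0,0.4],[0,0,0,0,0.4],[0,0,0,0,0.4]]' |sed -n '2p;4p'
python3 - <<'E'
from meas import *
d=snap('L5');a=d['image'][60:272,130:390];cv2.imwrite('pics/L5.png',cv2.resize(a,None,fx=2.3,fy=2.3,interpolation=cv2.INTER_CUBIC));go(.4975,.3606,.1,-.108)
for ax in((.4982,.3603),(.4975,.3615)):print(nose(d,ax,-.1475))
E
```

```text
position: [0.5614, 0.3548, 0.0571]
force: [-0.2, 0.2, -0.5]
position: [0.509, 0.3796, 0.2508]
force: [0.6, -0.9, -0.6]
yaw now -0.107 turn 0.001 shift [-0.0093  0.0194  0.1505] j7 -2.07 pos [0.5091 0.3792 0.2505] tiltz [-0.002 -0.002 -1.   ] clk 52.3
[0.009, 190, -0.02, 48]
[0.038, 177, -0.004, 48]
```

View pics/L5.png

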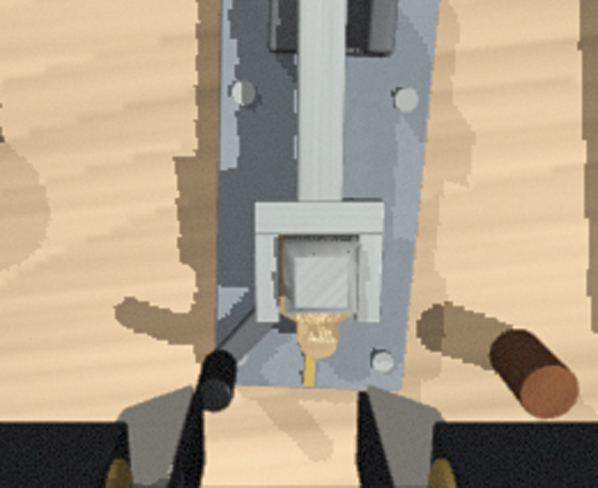

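Key on L is well seated with the nose just off the ridge, and the knob top is at crop (215,393).

Run:
```python
from h import *
d=np.load("wL5.npy",allow_pickle=True).item();ax=np.array([.4975,.361])
k=cast(d,(223.5,230.9),.076)[0];q=k-ax;a=np.arctan2(q[1],q[0]);print(k,np.hypot(*q),a)
t=ax+.08*np.array([np.cos(a),np.sin(a)]);print(t);go(*t,.1,a-np.pi/2)
```

```text
[0.44491942 0.41968324] 0.07879365858654867 2.301400834919887
[0.4441144  0.42058169]
yaw now -0.107 turn -0.837 shift [-0.0204 -0.0743  0.1505] j7 -2.07 pos [0.5091 0.3792 0.2505] tiltz [-0.002 -0.002 -1.   ] clk 52.3
```

```bash
python3 nudge.py '[[0,0,0,-0.14,0.38],[0,0,0,-0.14,0.38],[0,0,0,-0.14,0.38],[0,0,0,-0.14,0.38],[0,0,0,-0.14,0.38],[0,0,0,-0.137,0.38],[-0.0102,-0.0372,0.03,0,0.38],[-0.0102,-0.0371,0.03,0,0.38],[0,0,0.045,0,0.38],[0,0,0.045,0,0.38]]' |sed -n '2p'
python3 nudge.py '[[0,0,0,0,0.38],[0,0,0,0,0.38],[0,0,0,0,0.38]]' |sed -n '2p'
python3 -c "
from h import *
go(.4441,.4206,.053,.730)"
```

```text
position: [0.4431, 0.422, 0.0995]
position: [0.4458, 0.4221, 0.1037]
yaw now 0.730 turn 0.000 shift [-0.0023 -0.      0.0507] j7 -1.39 pos [0.4458 0.4221 0.1037] tiltz [ 0.001  0.001 -1.   ] clk 53.6
```

```bash
python3 nudge.py '[[-0.002,0,0.025,0,0.38],[0,0,0.0245,0,0.38],[0,0,0,0,0.38],[0,0,0,0,0.38]]' | sed -n '2p;4p'; python3 nudge.py '[[0,0,0,0,0.1],[0,0,0,0,0.1],[0,0,0,0,0.1],[0,0,0,0,0.1]]' 25| sed -n '2,6p'
python3 -c "
from h import *
lev((.4975,.361))"
python3 nudge.py '[[0.008,0.0004,0,0.1,0.1],[0.008,0.0004,0,0.1,0.1],[0.008,0.0004,0,0.1,0.1],[0.008,0.0004,0,0.1,0.1],[0.008,0.0004,0,0.1,0.1]]'|sed -n 4p
python3 -c "
from h import *
lev((.4975,.361))"
```

```text
position: [0.4435, 0.421, 0.054]
force: [-0.1, 0.1, 1.5]
position: [0.4432, 0.4211, 0.0534]
ee_rot: [-2.933, -1.124, -0.001]
force: [-0.3, -0.8, 7.5]
width: 0.208
gripper_force: 25.0
r 0.0810 ang 2.306 yaw 0.732 tangential force -0.8 j7 -1.35
force: [-1.9, -4.8, 8.8]
r 0.0803 ang 1.813 yaw 0.228 tangential force -3.0 j7 -1.74
```

```bash
python3 nudge.py '[[0.008,0.0004,0,0.1,0.1],[0.008,0.0004,0,0.1,0.1],[0.008,0.0004,0,0.1,0.1],[0.008,0.0004,0,0.1,0.1],[0.008,0.0004,0,0.1,0.1],[0.008,0.0004,0,0.1,0.1]]'>/dev/null
python3 -c "
from h import *
lev((.4975,.361))"
for i in 1 2 3 ; do python3 nudge.py '[[0.002,0.0001,0,0.02,0.1],[0.002,0.0001,0,0.02,0.1],[0,0,0,0,0.1]]'>/dev/null
python3 -c "
from h import *
lev((.4975,.361))"; done
```

```text
r 0.0794 ang 1.214 yaw -0.372 tangential force -1.2 j7 -2.20
r 0.0793 ang 1.165 yaw -0.409 tangential force -1.4 j7 -2.22
r 0.0793 ang 1.121 yaw -0.449 tangential force -3.1 j7 -2.25
r 0.0792 ang 1.076 yaw -0.489 tangential force -4.1 j7 -2.28
```

```bash
for i in 1 2 3; do python3 nudge.py '[[0.002,0.0001,0,0.02,0.1],[0.001,0.0001,0,0.01,0.1],[0,0,0,0,0.1]]'>/dev/null
python3 -c "
from h import *
lev((.4975,.361))"; done
```

```text
r 0.0792 ang 1.046 yaw -0.518 tangential force -5.1 j7 -2.30
r 0.0792 ang 1.033 yaw -0.546 tangential force -9.9 j7 -2.32
r 0.0792 ang 1.021 yaw -0.575 tangential force -14.0 j7 -2.34
```

```bash
python3 nudge.py '[[-0.005,0.0002,0,-0.05,0.1],[-0.005,0.0002,0,-0.05,0.1],[-0.003,0.0001,0,-0.03,0.1],[0,0,0,0,0.1],[0,0,0,0,0.1]]'>/dev/null
python3 -c "
from h import *
lev((.4975,.361))"
python3 nudge.py '[[0,0,0,0,0.38],[0,0,0,0,0.38],[0,0,0,0,0.38],[0,0,-0.03,0,0.38],[0,0,-0.045,0,0.38],[0,0,-0.045,0,0.38],[0,0,-0.045,0,0.38],[0,0,0,0,0.38]]'|sed -n '2,4p'
python3 -c "
from h import *
go(.522,.362,.25,-.1475)"
```

```text
r 0.0792 ang 1.131 yaw -0.447 tangential force -3.6 j7 -2.25
position: [0.535, 0.4323, 0.2238]
ee_rot: [-3.057, 0.697, -0.009]
force: [0.6, -0.1, 0.0]
yaw now -0.449 turn -0.301 shift [-0.0024  0.0713 -0.0266] j7 -2.35 pos [0.535  0.4323 0.2238] tiltz [ 0.007  0.005 -1.   ] clk 58.6
```

```bash
python3 nudge.py '[[0,0,0,-0.15,0.5],[0,0,0,-0.15,0.5],[-0.0012,0.0356,-0.013,0,0.5],[-0.0012,0.0357,-0.013,0,0.5],[0,0,0,0,0.5],[0,0,0,0,0.5],[0,0,0,0,0.5]]'|sed -n '2p'
python3 - <<'E'
from meas import *;from key import handle
d=snap('L6');b=-.1475
print(meas(d,(.4975,.3615))["edge yaws"])
for ax in((.4975,.3615),(.4975,.3620)):
    k=knob(d,ax,b);s=nose(d,ax,b);print(s,k,"nut",2.618-k[0]+s[0])
handle(d,(.4975,.361),b);go(.562,.352,.056,b)
E
```

```text
position: [0.5184, 0.3625, 0.2424]
[(-0.146, 153), (-0.149, 143)]
[-0.038, 173, 0.003, 44] (1.288, 0.0803, 355) nut 1.2919999999999998
[-0.025, 172, 0.011, 44] (1.285, 0.0798, 355) nut 1.308
rows 123 x range 0.041 0.163 key yaw rel -0.017 abs -0.165 grip [0.5626 0.3503] y0 -0.0010
yaw now -0.147 turn 0.001 shift [0.0451 0.0038 0.1862] j7 -2.04 pos [0.5183 0.3626 0.2423] tiltz [-0.002 -0.001 -1.   ] clk 59.4
```

```bash
python3 -c "
from h import *
go(.5303,-.1249,.14,-.234)"
```

```text
yaw now -0.147 turn 0.087 shift [0.1249 0.4713 0.1029] j7 -2.04 pos [0.5183 0.3626 0.2423] tiltz [-0.002 -0.001 -1.   ] clk 59.4
```

```bash
python3 nudge.py '[[0,0,0,0.087,0.6],[0.0125,0.0471,0,0,0.6],[0.0125,0.0471,0,0,0.6],[0.0125,0.0471,0,0,0.6],[0.0125,0.0471,0,0,0.6],[0.0125,0.0471,0,0,0.6],[0.0125,0.0471,0,0,0.6],[0.0125,0.0471,0,0,0.6],[0.0125,0.0471,0,0,0.6],[0.0125,0.0471,0,0,0.6]]'>/dev/null; python3 nudge.py '[[0.0124,0.0471,0,0,0.6],[0,0,0.035,0,0.6],[0,0,0.035,0,0.6],[0,0,0.035,0,0.6],[0,0,0,0,0.6],[0,0,0,0,0.6],[0,0,0,0,0.6]]'|sed -n 2p; python3 -c "
from h import *
go(.5303,-.1249,.0575,-.234)"
```

```text
position: [0.5317, -0.126, 0.14]
yaw now -0.235 turn -0.001 shift [-0.0018 -0.0009  0.0825] j7 -1.20 pos [ 0.5317 -0.126   0.14  ] tiltz [ 0.001 -0.002 -1.   ] clk 61.0
```

```bash
python3 nudge.py '[[-0.0018,-0.0009,0.04,0,0.6],[0,0,0.042,0,0.6],[0,0,0,0,0.6],[0,0,0,0,0.6],[0,0,0,0,0.3],[0,0,0,0,0.3],[0,0,0,0,0.3],[0,0,0,0,0.3]]' 25|sed -n '2,6p'; python3 nudge.py '[[0,0,0,-0.06,0.3],[0,0,0,-0.055,0.3],[0,0,0,0,0.3],[0,0,0,0,0.3]]'|sed -n '2,6p'; python3 -c "
from h import *
go(.5303,-.1249,.0575,-.124)"
python3 nudge.py '[[0,0,0,0,0.6],[0,0,0,0,0.6],[0,0,-0.045,0,0.6],[0,0,-0.045,0,0.6],[0.01,0,-0.045,0,0.6],[0,0,-0.045,0,0.6],[0,0,0,0,0.6],[0,0,0,0,0.6],[0,0,0,0,0.6]]'|sed -n '2p'
python3 - <<'E'
from meas import *
d=snap('M8');ax=(.5312,-.1235);b=-.124
k=knob(d,ax,b);s=nose(d,ax,b);print(s,k,"nut",2.618-k[0]+s[0])
E
```

```text
position: [0.5298, -0.1248, 0.0579]
ee_rot: [3.119, -0.368, 0.002]
force: [-0.7, 0.8, 9.5]
width: 0.391
gripper_force: 25.0
position: [0.5298, -0.1248, 0.0579]
ee_rot: [3.135, -0.188, 0.002]
force: [-0.7, 0.5, 9.6]
width: 0.387
gripper_force: 25.0
yaw now -0.120 turn 0.004 shift [0.0005 0.     0.0004] j7 -1.01 pos [ 0.5298 -0.1248  0.0579] tiltz [ 0.001 -0.001 -1.   ] clk 62.2
position: [0.5382, -0.125, 0.2355]
[0.015, 177, -0.001, 48] (1.318, 0.0802, 374) nut 1.3149999999999997
```

```bash
python3 -c "
from h import *
go(.53,.354,.24,-.165)"
```

```text
yaw now -0.120 turn 0.045 shift [-0.0866 -0.4713 -0.005 ] j7 -1.20 pos [ 0.538  -0.1251  0.2352] tiltz [-0.004 -0.    -1.   ] clk 63.2
```

```bash
python3 nudge.py '[[0,0,0,0.045,0.5],[-0.0087,-0.0471,0,0,0.5],[-0.0087,-0.0471,0,0,0.5],[-0.0087,-0.0471,0,0,0.5],[-0.0087,-0.0471,0,0,0.5],[-0.0087,-0.0471,0,0,0.5],[-0.0087,-0.0471,0,0,0.5],[-0.0087,-0.0471,0,0,0.5],[-0.0087,-0.0471,0,0,0.5],[-0.0087,-0.0471,0,0,0.5]]'>/dev/null; python3 nudge.py '[[-0.0087,-0.0471,0,0,0.5],[0,0,0,0,0.5],[0,0,0,0,0.5],[0,0,0,0,0.5],[0,0,0,0,0.5]]'|sed -n 2p
python3 - <<'E'
from meas import *;from key import handle
d=snap('L7');b=-.1475;ax=(.4975,.3615)
k=knob(d,ax,b);s=nose(d,ax,b);print(s,k,"nut",2.618-k[0]+s[0])
handle(d,(.4975,.361),b);go(.5585,.351,.056,-.165)
E
```

```text
position: [0.5309, 0.3514, 0.2359]
[-0.043, 172, -0.008, 40] (1.291, 0.0804, 380) nut 1.284
rows 121 x range 0.0411 0.1637 key yaw rel -0.018 abs -0.166 grip [0.5627 0.3504] y0 -0.0009
yaw now -0.168 turn -0.003 shift [ 0.0275 -0.0042  0.1801] j7 -2.03 pos [0.5309 0.3516 0.2361] tiltz [-0.001 -0.001 -1.   ] clk 64.8
```

```bash
python3 nudge.py '[[0.0285,-0.004,0.04,-0.003,0.45],[0,0,0.045,0,0.45],[0,0,0.045,0,0.45],[0,0,0,0,0.45],[0,0,0,0,0.45],[0,0,0,0,0.45]]'|sed -n 2p; python3 -c "
from h import *
go(.560,.3508,.056,-.166)"
```

```text
position: [0.5609, 0.3527, 0.109]
yaw now -0.163 turn 0.003 shift [-0.0007  0.0021  0.053 ] j7 -1.92 pos [0.5609 0.3527 0.109 ] tiltz [ 0.002  0.001 -1.   ] clk 65.3
```

```bash
python3 nudge.py '[[0,0.0015,0.027,0.003,0.45],[0,0,0.0265,0,0.45],[0,0,0,0,0.45],[0,0,0,0,0.45],[0,0,0,0,0.1],[0,0,0,0,0.1],[0,0,0,0,0.1],[0,0,0,0,0.1]]' 45|sed -n '2,6p'
python3 nudge.py '[[0,0,-0.01,0,0.1],[0,0,-0.01,0,0.1],[0,0,-0.03,0,0.1],[0,0,-0.03,0,0.1],[0,0,0,0,0.1],[0,0,0,0,0.1]]' |sed -n '2,4p'
python3 - <<'E'
from key import *
d=snap('K5');T=d["cam_to_world"]@np.linalg.inv(d["mount"])
y=np.arctan2(T[1,0],T[0,0]);handle(d,T[:2,3]-.066*np.array([np.cos(y),np.sin(y)]),y,T[2,3]+.006)
go(.538,.1213,.13,.133)
E
```

```text
position: [0.5595, 0.3507, 0.0538]
ee_rot: [3.13, -0.26, 0.0]
force: [-0.8, -1.1, 8.1]
width: 0.232
gripper_force: 45.0
position: [0.5591, 0.3513, 0.1333]
ee_rot: [-3.131, 0.259, 0.0]
force: [-0.5, 0.7, -4.5]
rows 162 x range 0.074 0.1675 key yaw rel -0.012 abs -0.177 grip [0.5593 0.353 ] y0 0.0017
yaw now -0.165 turn -0.298 shift [-0.0506  0.2251  0.0024] j7 -1.93 pos [0.5583 0.3511 0.1322] tiltz [-0.002 -0.001 -1.   ] clk 66.8
```

```bash
python3 nudge.py '[[0,0,0,-0.149,0.1],[0,0,0,-0.149,0.1],[-0.0101,0.045,0,0,0.1],[-0.0101,0.045,0,0,0.1],[-0.0101,0.045,0,0,0.1],[-0.0101,0.045,0,0,0.1],[-0.0101,0.045,0,0,0.1],[0,0,0,0,0.1],[0,0,0,0,0.1],[0,0,0,0,0.1]]'|sed -n 2p; python3 -c "
from h import *
go(.538,.1213,.06,.133)"
```

```text
position: [0.5383, 0.1223, 0.132]
yaw now 0.134 turn 0.001 shift [-0.0002  0.0009  0.072 ] j7 -1.36 pos [0.5383 0.1223 0.132 ] tiltz [-0.002 -0.001 -1.   ] clk 67.8
```

```bash
python3 nudge.py '[[0,0,0.04,0,0.1],[0,0,0.04,0,0.1],[0,0,0.025,0,0.1],[0,0,0,0,0.1],[0,0,0,0,0.1],[0,0,0,0,0.1]]'|sed -n '2p;4p'; python3 -c "
from h import *
go(.538,.1213,.0125,.133)"
```

```text
position: [0.5398, 0.1219, 0.0291]
force: [0.5, 0.6, -3.9]
yaw now 0.134 turn 0.001 shift [-0.0019  0.0003  0.0166] j7 -1.25 pos [0.5398 0.1219 0.0291] tiltz [ 0.001 -0.    -1.   ] clk 68.4
```

Lower, release, rise. Then go back to L's head to square up the last −0.04, since clock and turns allow it.

```bash
python3 nudge.py '[[-0.001,0,0.008,0,0.1],[0,0,0.008,0,0.1],[0,0,0,0,0.1],[0,0,0,0,0.1]]'|sed -n '2p;4p'; python3 nudge.py '[[0,0,0,0,0.4],[0,0,0,0,0.4],[0,0,0,0,0.4],[0,0,-0.03,0,0.4],[0,0,-0.045,0,0.4],[0.04,0,-0.04,0,0.5],[0.03,0,-0.03,0,0.5],[0,0,0,0,0.5],[0,0,0,0,0.5],[0,0,0,0,0.5]]'|sed -n '2p'
python3 - <<'E'
from key import *
d=snap("K6");key(d,.020,np.array((.56,.125)));go(.4975,.361,.14,-.1875)
E
```

```text
position: [0.5374, 0.121, 0.0116]
force: [0.1, -0.6, -4.1]
position: [0.6009, 0.1296, 0.1508]
area 2587 rect [579.2 127.  121.1  21.4] yaw 0.132 far end [0.638 0.144] near [0.5205 0.1097]
(21, [0.5242, 0.1196])
(21, [0.5341, 0.1209])
(20, [0.544, 0.1222])
(20, [0.5539, 0.1235])
(20, [0.5638, 0.1249])
(21, [0.5737, 0.1266])
(21, [0.5836, 0.128])
(21, [0.5936, 0.1288])
(21, [0.6035, 0.1301])
(21, [0.6134, 0.1314])
(21, [0.6233, 0.1328])
(20, [0.6332, 0.1341])
(20, [0.6431, 0.1354])
area 749 rect [528.4 186.6  36.   33.5] yaw -0.578 far end [0.5484 0.1723] near [0.5085 0.2   ]
(19, [0.5119, 0.1962])
(29, [0.5208, 0.1915])
(27, [0.5297, 0.1868])
(19, [0.538, 0.1812])
(10, [0.5461, 0.1753])
area 742 rect [547.5  55.2  46.5  26.4] yaw 0.845 far end [0.5622 0.0772] near [0.5299 0.0388]
(19, [0.5322, 0.0435])
(29, [0.5391, 0.0507])
(27, [0.5469, 0.0572])
(18, [0.5532, 0.065])
(9, [0.5594, 0.0728])
(0, [0.5654, 0.0808])
yaw now 0.133 turn 0.320 shift [-0.1445 -0.2081  0.0108] j7 -1.35 pos [0.6008 0.1296 0.1507] tiltz [-0.004 -0.001 -1.   ] clk 69.8
```

```bash
python3 nudge.py '[[0,0,0,0.107,0.6],[0,0,0,0.107,0.6],[0,0,0,0.106,0.6],[-0.0241,-0.0347,0,0,0.6],[-0.0241,-0.0347,0,0,0.6],[-0.0241,-0.0347,0,0,0.6],[-0.0241,-0.0347,0,0,0.6],[-0.0241,-0.0347,0,0,0.6],[-0.0241,-0.0347,0,0,0.6],[0,0,0,0,0.6]]'|sed -n 2p; python3 nudge.py '[[0,0,0,0,0.6],[0,0,0,0,0.6],[0,0,0,0,0.6]]'|sed -n 2p; python3 -c "
from h import *
go(.4975,.361,.0575,-.1875)"
```

```text
position: [0.494, 0.3682, 0.1499]
position: [0.4997, 0.3596, 0.1518]
yaw now -0.190 turn -0.002 shift [-0.0023 -0.0012  0.0943] j7 -2.02 pos [0.4997 0.3596 0.1518] tiltz [-0.001 -0.001 -1.   ] clk 71.2
```

```bash
python3 nudge.py '[[-0.0023,-0.0012,0.045,0,0.6],[0,0,0.048,0,0.6],[0,0,0,0,0.6],[0,0,0,0,0.6],[0,0,0,0,0.3],[0,0,0,0,0.3],[0,0,0,0,0.3],[0,0,0,0,0.3]]' 25|sed -n '2,6p'; python3 nudge.py '[[0,0,0,-0.045,0.3],[0,0,0,0,0.3],[0,0,0,0,0.3]]'|sed -n '2,6p'; python3 -c "
from h import *
go(.4975,.361,.0575,-.1475)"
python3 nudge.py '[[0,0,0,0,0.6],[0,0,0,0,0.6],[0,0,-0.045,0,0.6],[0,0,-0.045,0,0.6],[0.012,0,-0.045,0,0.6],[0.01,0,-0.045,0,0.6],[0,0,0,0,0.6],[0,0,0,0,0.6],[0,0,0,0,0.6]]'|sed -n '2p'
python3 - <<'E'
from meas import *
d=snap('L8');ax=(.4975,.3615);b=-.1475
print(meas(d,ax)["edge yaws"]);k=knob(d,ax,b);s=nose(d,ax,b);print(s,k,"nut",2.618-k[0]+s[0])
a=d["image"][40:290,110:410];t=arm.get_image("top")["image"];cv2.imwrite("pics/end.png",np.hstack([cv2.resize(a,(400,333)),cv2.resize(t,(400,300))[:, :][:300].copy() if 0 else cv2.resize(t,(400,333))]))
E
```

```text
position: [0.498, 0.3605, 0.0609]
ee_rot: [3.125, -0.296, 0.0]
force: [-2.1, -8.3, 9.4]
width: 0.389
gripper_force: 25.0
position: [0.498, 0.3606, 0.0609]
ee_rot: [3.131, -0.225, 0.0]
force: [-2.1, -8.5, 9.2]
width: 0.387
gripper_force: 25.0
yaw now -0.144 turn 0.004 shift [-0.0006 -0.0004  0.0034] j7 -1.91 pos [0.498  0.3606 0.0609] tiltz [-0.    -0.002 -1.   ] clk 72.2
position: [0.518, 0.3602, 0.238]
[(-0.149, 149), (-0.127, 142)]
[0.008, 176, -0.008, 38] (1.337, 0.0804, 365) nut 1.289
```

View pics/end.png

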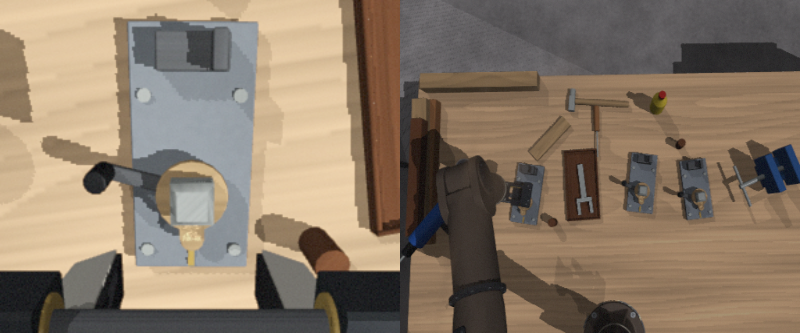

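The nose points at the ridge on L (192,240), the key lies flat in the tray, and the bystanders are untouched. Handing in.

```bash
python3 -c "
from cell import arm
print(arm.sign_off())"
```

```text
the job is handed in; nothing more can be done
None
```

All three stops are set and locked (noses within about 0.03 rad of their ridges, nuts reading about 1.3, on camera), the key is flat in its tray, and the job is handed in; I trimmed two heads without the key after locking, stop M by 0.11 rad and the left stop by 0.04 rad (the left one after the key was back in its tray), each nut turning with its spindle.

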